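Swap the cups behind the punches

ROBOT

A 6-joint arm with a two-finger parallel gripper is mounted at the origin on a cart in front of the work surface, level with it; the furniture and walls round the work are solid. World frame = base frame: x ahead of the robot, y to its left, z up, the work surface at z = 0. Lengths are in m, angles in rad, forces in N, time in s.
With the tool pointing down it reaches from about 0.25 to 0.85 m from the base axis. Payload 12.5 kg.
Tool frame: the origin (TCP) lies on the centre line of the jaws, within the pads' length; the fingertips stand 8 mm ahead of it and the grasp point (between the pads) lies 11 mm behind it; x points along the fingers, y is the direction in which the jaws open and shut, and the axes are right-handed (so a half turn about x gives the same grasp; the last joint's range is limited). The gripper opens to 93 mm and grips with 3 to 60 N. Pads are 15 mm wide; open, the fingers measure 128 mm over their backs; the gripper's body (75 mm by 188 mm) begins 65 mm behind the grasp point.
Start: joints at [-1.416, 0.351, 1.652, -0, 1.139, -0.085], TCP at [0.131, -0.534, 0.227] pointing down, gripper open.
Joint ranges: [-2.75, 2.75], [-0.79, 2.1], [0.01, 2.65], [-1.57, 4.71], [0.07, 3.14], [-2.87, 2.87]. Speed limits (rad/s): [2.22, 2.22, 2.79, 3.14, 3.14, 3.14].

INTERFACE

Orientations are given as [roll, pitch, yaw] about the fixed x, y, z axes, in that order (R = Rz(yaw) Ry(pitch) Rx(roll)).
In Python, from plant import bot, optics, workorder gives the robot as it stands. The module is installed in compiled form; this text tells all that it offers.
- The arm moves only by the tool play_rows, never from a script. Its argument "commands" is one flat list of numbers, 7 for each row, row after row: the shift along the world's x, y, z normalised to -1 to 1, where 1 is 0.15 m, then the turn, a rotation vector about the world's x, y, z normalised to -1 to 1, where 1 is 180 degrees, then the finger opening in mm, from 0 to 93. In form: [tx, ty, tz, ax, ay, az, claw, tx, ty, tz, ax, ay, az, claw, ...]. A call has 1 to 12 rows; each row is the pose to reach, as a shift and turn from the pose commanded when the call began, turning the shorter way round; what a row does not reach only later rows make up. A row lasts 1/12 s, in which the tool goes at most 41.7 mm and 7.16 degrees, less where a joint would pass 70% of its speed; a pose out of reach is approached as far as the arm can. A call with a number of a shift or a turn outside -1 to 1 is refused whole. A call with a gripper value outside its range is refused whole. The fingers move at their own pace and stop on an object; "force" is the grip in N (left out, the last holds). Time passes only in rows, so rows that repeat a pose let the fingers close. It gives the time, the measured TCP pose, the force and the opening at its end, in the units of the state.
- bot.get_state(): the state, without advancing time (a new reading comes with each control period).
- optics.snapshot(name): name is "side" or "top"; returns a dict with "img" (420x560x3 uint8, red, green, blue), "range_z" (420x560 float32, m along the optical axis (not along the pixel's ray), 0 where there is no reading), "fx", "fy", "cx", "cy" (pixels), "T" (4x4, takes a point from camera to world coordinates). Camera axes: x right, y down, z forward; pixel columns grow to the right and rows downward; lengths in m; the calibration is good to about 2 mm. A picture is of the moment at which its call begins.
- workorder.close_job(): hands the job in, once; it reports no verdict.
The state is a dict: "clock": time; "joints": joint angles; "qd": joint speeds; "joint_efforts": joint torques, N m; "tcp_pos": TCP position; "orientation": TCP orientation; "contact_force": force on the tool from outside, world axes, zero at the start; "torque": the same for the moment, N m; "gripper_width": finger opening in m.
Only numpy, scipy, OpenCV 4.12 (cv2) and the standard library are available. Lean on these libraries where they do the work, as an engineer would, in place of code of your own. Each camera call takes 0.05 s, during which the arm holds its last target.

TASK

Stand the red and the green punch aside on the grey mat, then fetch the pale cup with the red lining from the back of the wooden till to the middle of the black mat, and put the brown cup on the yellow pad in its stead. Finally stand each punch back in the till, in the middle of the pad of its own colour, and keep punches and cups upright all the while.

Things in the scene. Friction and masses are not known exactly. Their poses are not given: they have to be found in the camera images.
- red_punch: Loose red arch punch, standing upright: cutting ring 50 mm across at the foot, body up to 54 mm wide to 92 mm height, then a round shank 24 mm thick up to 194 mm; 200 mm tall, about 0.46 kg. Origin: centre of its underside, z up. Starts on the red pad; grip the shank near the top.
- green_punch: Loose green arch punch, standing upright: cutting ring 32 mm across, body up to 38 mm wide to 64 mm height, then a round shank 18 mm thick up to 129 mm; 135 mm tall, about 0.19 kg. Origin: centre of its underside, z up. Starts on the green pad; grip the shank.
- red_cup: Loose pale round wooden cup with a red felt lining just below the rim (not to be gripped by the rim), 52 mm diameter, 46 mm tall, 45 g. Origin: centre of its underside, z up. Starts on the yellow pad at the back of the till; the cheeks beside it are higher than the cup, so it is gripped along the till's length, once the punch before it is out of the way.
- brown_cup: Loose round cup of reddish brown wood, with dark purple felt inside, 53 mm diameter, 60 mm tall, 45 g. Origin: centre of its underside, z up. Starts on the bare bench, beyond the black mat (about 110 mm from its middle).
- till: Long narrow open wooden tray, 238 mm long and 90 mm wide, inner width 70 mm, floor 6 mm thick, holding three coloured pads in a row. Origin: on the bench under the middle of the yellow pad; its x axis runs along its length to the back stop, z up. Inner face of the back stop at x = +57 mm, open front edge at x = -171 mm. Cheeks 66 mm high above the bench from x = -31 to +67 mm (as the back stop), 22 mm high in front of that. Fixed.
- pad_red: Red pad in the till, 64 mm (along the till) by 66 mm, 3 mm thick. Origin: centre of its underside, 6 mm above the bench; its top is 9 mm above the bench; axes as the till. It lies 64 or 132 mm in front of the yellow pad's middle; the red and green pads may change places. Home of the red punch. Fixed.
- pad_green: Green pad in the till, same size, origin and heights as the red pad. Home of the green punch. Fixed.
- pad_yellow: Yellow pad at the back of the till, 60 mm along the till by 66 mm, 3 mm thick, top 9 mm above the bench. Origin: centre of its underside; axes as the till. Fixed.
- grey_mat: Grey rectangular mat, 140 mm (its x) by 180 mm (its y), 4 mm thick, on the bench to the left or right. Origin: centre of its underside, z up. Has room for both punches side by side along its y. Fixed.
- black_mat: Black square mat, 110 by 110 mm, 4 mm thick, on the bench, on the other side from the grey mat. Origin: centre of its underside, z up. Fixed.
Things that resemble listed ones, but are neither listed nor needed, are in the scene too. There is more than one size of the green_punch; the one meant has the size given above.

How it is judged:
By the outcome, as a careful person would: the job done as asked, in the order asked, and still so for the second after the job is handed in, with the robot touching nothing.
It also fails if it takes over 136 s, if anything falls off the work surface, if the arm or the gripper's body presses on something with over 40 N, if the wrist force passes 120 N, or if a joint passes its speed limit or range.

## Working session

There is one attempt and no reset: what is moved stays moved. The work goes in short steps, Python scripts to look and compute and a tool call to move; the robot and the scene stay as the last step left them, time stands still between calls to the robot, and variables do not carry over. Pictures are saved under pics/ and viewed, and the job is handed in when it is done.

Besides the shell and the picture viewer there is one more tool, called after ">>>" as a command line: name --argument value ..., lists and objects as JSON in quotes. play_rows: Moves the arm, as the interface text tells. Its arguments: {"type":"object","properties":{"commands":{"type":"array"},"force":{"type":"number"}},"required":["commands"]}

```bash
ls; mkdir -p pics
cat > h.py <<'E'
import numpy as np, cv2, pickle
from plant import bot, optics, workorder
def snap(name, tag):
    d=optics.snapshot(name); pickle.dump(d,open(f'pics/{tag}.pkl','wb')); cv2.imwrite(f'pics/{tag}.png',d['img'][:,:,::-1]); return d
def load(tag): return pickle.load(open(f'pics/{tag}.pkl','rb'))
def ray(d,u,v,z):
    T=np.array(d['T']); r=T[:3,:3]@np.array([(u-d['cx'])/d['fx'],(v-d['cy'])/d['fy'],1]); o=T[:3,3]
    return o+r*(z-o[2])/r[2]
def cloud(d):
    v,u=np.mgrid[:420,:560]; z=d['range_z']; T=np.array(d['T'])
    p=np.stack([(u-d['cx'])/d['fx']*z,(v-d['cy'])/d['fy']*z,z],-1)
    return p@T[:3,:3].T+T[:3,3]
E
python3 - <<'E'
from h import *
for n in('top','side'):
    d=snap(n,n+'0'); print(n,d['fx'],np.round(d['T'],3).tolist())
print(bot.get_state())
E
```

```text
pics
top 407.16823684037985 [[-0.006, -0.994, 0.11, 0.442], [-1.0, 0.004, -0.025, 0.015], [0.025, -0.11, -0.994, 0.93], [0.0, 0.0, 0.0, 1.0]]
side 394.293356629636 [[-0.041, 0.699, -0.714, 1.165], [0.999, 0.041, -0.017, 0.032], [0.017, -0.714, -0.7, 0.671], [0.0, 0.0, 0.0, 1.0]]
{'clock': 0.1, 'joints': array([-1.41563132e+00,  3.51161000e-01,  1.65235766e+00, -4.96204513e-06,
        1.13911505e+00, -8.45864422e-02]), 'qd': array([ 0.00147612, -0.00158771, -0.00143849, -0.00022527, -0.00110828,
       -0.00037033]), 'joint_efforts': array([ 1.28124975e-03, -4.98025346e+01, -2.85703647e+01,  7.00555206e-02,
        2.38744490e-02, -4.25635096e-05]), 'tcp_pos': array([ 0.1305872 , -0.53395801,  0.22616788]), 'orientation': array([-1.65105579,  1.56975525,  1.73029039]), 'contact_force': array([-0.29531012,  0.5519102 ,  0.75378452]), 'torque': array([ 0.03611905, -0.02244825, -0.01162182]), 'gripper_width': 0.09303010421419346}
```

View pics/top0.png

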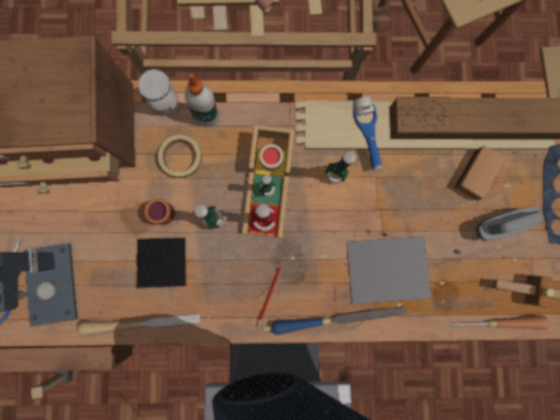

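View pics/side0.png

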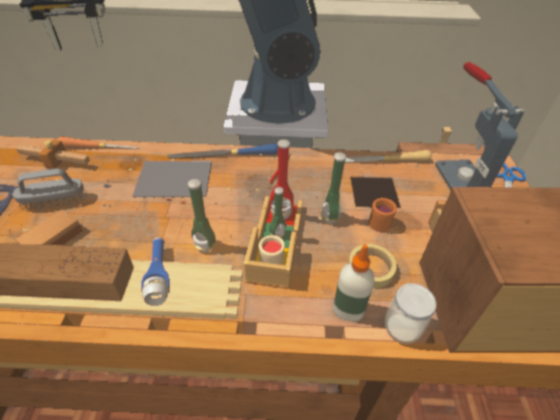

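Run:
```python
from h import *
d=load('top0'); im=d['img'][115:245,120:360,::-1]; cv2.imwrite('pics/topc.png',cv2.resize(im,None,fx=3.3,fy=3.3,interpolation=cv2.INTER_CUBIC))
s=load('side0'); im=s['img'][130:300,170:410,::-1]; cv2.imwrite('pics/sidec.png',cv2.resize(im,None,fx=3.3,fy=3.3,interpolation=cv2.INTER_CUBIC))
P=cloud(d); 
for nm,(u0,u1,v0,v1) in dict(tg=(255,280,172,196),b1=(325,360,148,190),b2=(192,225,200,232),red=(248,285,200,232),redcup=(256,288,143,172),brown=(140,177,198,226)).items():
    Q=P[v0:v1,u0:u1].reshape(-1,3); Q=Q[(Q[:,2]>0.02)&(Q[:,2]<.3)]; i=Q[:,2].argmax()
    top=Q[Q[:,2]>Q[i,2]-.008]; print(nm,Q[i].round(3),np.median(top,0).round(4),len(top))
```

```text
tg [0.575 0.023 0.143] [0.5829 0.0206 0.1412] 68
b1 [ 0.622 -0.126  0.185] [ 0.6173 -0.1345  0.1815] 131
b2 [0.52  0.143 0.185] [0.5163 0.1417 0.182 ] 142
red [0.517 0.029 0.21 ] [0.5151 0.0274 0.2064] 150
redcup [ 0.614 -0.02   0.066] [ 0.6282 -0.0222  0.0624] 27
brown [0.552 0.248 0.061] [0.5291 0.2575 0.0573] 200
```

View pics/topc.png

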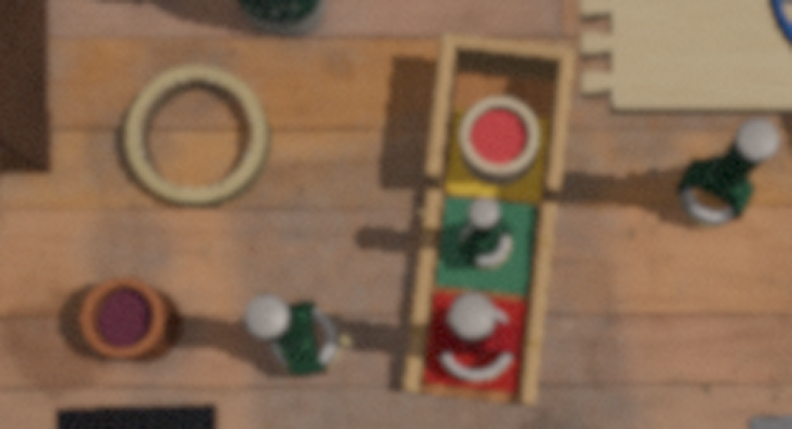

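View pics/sidec.png

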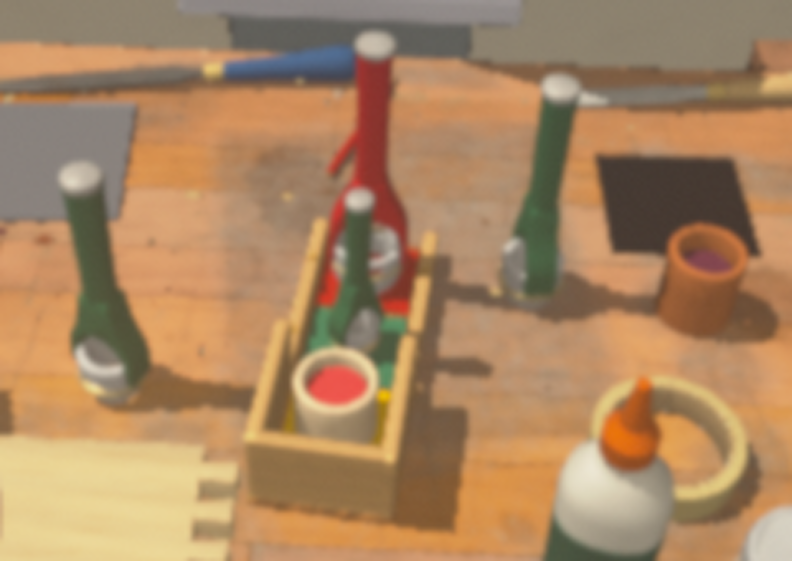

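Run:
```python
from h import *
from scipy.spatial.transform import Rotation as R
st=bot.get_state(); M=R.from_euler('xyz',st['orientation']).as_matrix(); print(M.round(3))
d=load('top0'); s=load('side0')
def comp(d,mask,box):
    u0,u1,v0,v1=box; m=np.zeros((420,560),np.uint8); m[v0:v1,u0:u1]=mask[v0:v1,u0:u1]
    n,l,st,c=cv2.connectedComponentsWithStats(m); i=1+st[1:,4].argmax(); return (l==i),st[i],c[i]
for nm,d in(('top',d),('side',s)):
    hsv=cv2.cvtColor(d['img'],cv2.COLOR_RGB2HSV); H,S,V=[hsv[...,i].astype(int) for i in range(3)]
    P=cloud(d)
    grey=(S<70)&(V>60)
    for o,box in (dict(redtop=(255,275,202,218),grtop=(258,276,173,183)) if nm=='top' else dict(redtop=(273,292,136,150),grtop=(270,285,184,196))).items():
        m,stt,c=comp(d,((S<75)&(V>90)),box); z=.209 if 'red' in o else .144
        print(nm,o,stt,c.round(1),ray(d,*c,z).round(4))
    # mats
    if nm=='top': boxes=dict(grey=(335,440,228,310),black=(130,195,230,295))
    else: boxes=dict(grey=(125,220,155,205),black=(345,405,172,212))
    for o,box in boxes.items():
        mk=((S<60)&(V>50)&(V<150)) if o=='grey' else (V<60)
        m,stt,c=comp(d,mk,box)
        cn=max(cv2.findContours(m.astype(np.uint8),0,2)[0],key=cv2.contourArea)
        W=np.array([ray(d,*p[0],.004)[:2] for p in cn],np.float32); r=cv2.minAreaRect(W); print(nm,o,stt,np.round(r[0],4),np.round(r[1],4),round(r[2],2))
d=load('top0');hsv=cv2.cvtColor(d['img'],cv2.COLOR_RGB2HSV)
for p in [(266,205),(262,230),(250,220),(270,200),(262,190),(258,196),(278,195),(258,172),(278,172),(271,157),(158,212)]: print(p,hsv[p[1],p[0]])
```

```text
[[-0.     0.237 -0.971]
 [ 0.001 -0.971 -0.237]
 [-1.    -0.001 -0.   ]]
top redtop [256 202  19  16 190] [263.5 209.5] [0.5158 0.0265 0.209 ]
top grtop [258 175  15   8  85] [265.9 178.4] [0.5838 0.0227 0.144 ]
top grey [ 347  236   83   68 4873] [ 0.4001 -0.2524] [0.139  0.1807] 3.72
top black [ 137  239   48   48 2221] [0.4192 0.2604] [0.105  0.1047] 1.12
side redtop [273 136  19  14 212] [282.3 141.2] [0.5129 0.0265 0.209 ]
side grtop [275 188   8   8  54] [278.4 191.2] [0.5902 0.0229 0.144 ]
side grey [ 134  162   77   35 2198] [ 0.4041 -0.2506] [0.1339 0.1765] 3.6Traceback (most recent call last):
  File "<stdin>", line 20, in <module>
  File "<stdin>", line 7, in comp
ValueError: attempt to get argmax of an empty sequence
```

Run:
```python
from h import *
d=load('top0')
hsv=cv2.cvtColor(d['img'],cv2.COLOR_RGB2HSV).astype(int); H,S,V=[hsv[...,i] for i in range(3)]
P=cloud(d)
m=(S<110)&(V>70); 
for box in [(252,280,200,220),(256,278,170,184)]:
    u0,u1,v0,v1=box
    for v in range(v0,v1): print(' '.join('%3d/%3d'%(S[v,u],V[v,u]) for u in range(u0,u1,2)))
    print()
z=P[...,2]
# till outline via height
t=((z>.012)&(z<.03)); 
cv2.imwrite('pics/h.png',cv2.resize(np.clip(z[115:245,120:360]*2500,0,255).astype(np.uint8),None,fx=3.3,fy=3.3,interpolation=0))
big=cv2.resize(d['img'][120:245,235:300,::-1],None,fx=4.6,fy=4.6,interpolation=cv2.INTER_CUBIC); cv2.imwrite('pics/till.png',big)
for p in [(262,230),(250,220),(270,200),(258,196),(278,195),(258,172),(278,172),(258,150)]: print(p,hsv[p[1],p[0]])
```

```text
69/100  83/107  91/106  99/106  95/110  98/109 102/107 105/109 106/106 102/108 105/107 103/109 108/106 100/ 99
 94/108  66/101  66/100  64/100  63/106  80/108  93/107 100/105  96/106 100/105 102/108 110/104 103/109 102/ 95
137/127 124/117 118/117 102/112  69/107  58/109  53/102  64/ 99  63/102  66/109  77/106  92/103  99/103  95/ 89
163/138 170/138 156/142 137/130  94/125  54/118  39/110  67/106  90/102  79/107  69/100  72/ 99  70/ 99  65/ 86
184/143 184/148 174/148 127/130  61/126  36/133  34/134  67/129 115/124 128/131 129/123 123/120 113/111  85/ 84
194/142 191/151 173/146  85/126  30/134  23/142  25/142  43/138  98/133 164/140 160/142 156/144 152/134 145/100
195/140 197/144 154/139  49/129  22/139  21/145  23/146  26/146  71/140 164/149 186/151 177/150 172/144 179/114
196/133 196/134 128/131  31/130  23/144  21/149  22/151  24/150  48/149 138/150 194/151 193/151 188/148 185/127
198/117 192/113 102/122  25/135  19/145  22/149  20/154  21/155  33/155  85/153 157/153 199/151 194/151 195/127
187/101 185/ 95  67/115  24/138  21/145  20/153  21/157  22/160  24/161  47/156 104/157 185/1
[... 1872 characters left out ...]
111  22/141  20/151  19/157  17/138  83/108 104/103 100/105
 98/107 106/106  91/106  20/113  21/143  20/152  17/161  16/143  70/109 102/107 107/105
100/107 100/107  96/101  25/110  20/143  22/152  17/163  20/138  82/103 102/107 108/104
105/107 104/103  98/ 94  24/ 95  23/136  20/153  19/157  19/122  91/ 90 106/103 106/106
 99/ 95 106/ 91  93/ 82  23/ 87  21/124  22/141  22/139  24/ 96  85/ 81 101/ 98  97/108
 94/ 81 106/ 77  65/ 71  22/ 80  21/ 95  27/115  22/104  37/ 75 100/ 74 109/ 91 105/104

(262, 230) [  5 108 142]
(250, 220) [  1 197  83]
(270, 200) [ 73 102 108]
(258, 196) [ 72 108  83]
(278, 195) [ 71 105 102]
(258, 172) [ 22 175 178]
(278, 172) [ 21 185 121]
(258, 150) [ 20 179 111]
```

View pics/till.png

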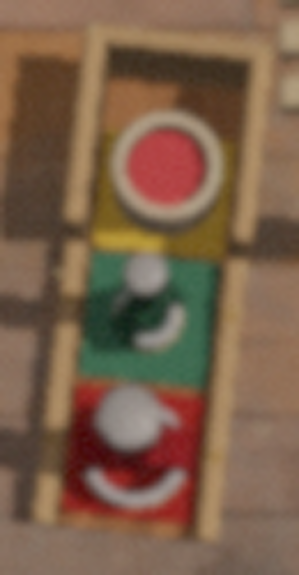

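View pics/h.png

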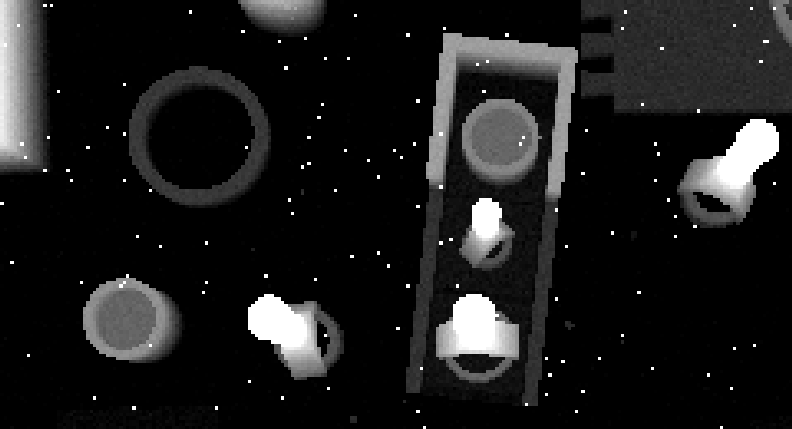

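```bash
cat >> h.py <<'E'
def till_fit(d):
    P=cloud(d); z=P[...,2]; sub=np.zeros(z.shape,bool); sub[118:245,235:305]=True
    hi=P[sub&(abs(z-.066)<.004)][:,:2].astype(np.float32); lo=P[sub&(abs(z-.022)<.003)][:,:2].astype(np.float32)
    return hi,lo
def head(d,box,H,rad):
    """head top circle: saturation threshold -> ray on z=H"""
    hsv=cv2.cvtColor(d['img'],cv2.COLOR_RGB2HSV); u0,u1,v0,v1=box
    m=np.zeros((420,560),np.uint8); m[v0:v1,u0:u1]=((hsv[...,1]<60)&(hsv[...,2]>75))[v0:v1,u0:u1]
    cn=max(cv2.findContours(m,0,2)[0],key=cv2.contourArea); W=np.array([ray(d,*p[0],H)[:2] for p in cn],np.float32)
    return cv2.minEnclosingCircle(W), W.mean(0)
E
python3 - <<'E'
from h import *
d=load('top0'); hi,lo=till_fit(d)
P=cloud(d); z=P[...,2]
def biggest(mask):
    m=mask.astype(np.uint8); n,l,st,c=cv2.connectedComponentsWithStats(m); i=1+st[1:,4].argmax(); return l==i
sub=np.zeros(z.shape,bool); sub[118:245,235:305]=True
m=biggest(cv2.medianBlur((sub&(abs(z-.066)<.006)).astype(np.uint8),3))
Q=P[m][:,:2].astype(np.float32); r=cv2.minAreaRect(Q); print('hi',r,len(Q), np.median(P[m][:,2]))
ml=cv2.medianBlur((sub&(abs(z-.022)<.004)).astype(np.uint8),3)
n,l,st,c=cv2.connectedComponentsWithStats(ml); print(st)
allm=m.copy()
for i in range(1,n):
    if st[i,3]>40:
        L=P[l==i][:,:2].astype(np.float32); print('lo',cv2.minAreaRect(L), cv2.fitLine(L,2,0,.01,.01).ravel()); allm|=(l==i)
print('all',cv2.minAreaRect(P[allm][:,:2].astype(np.float32)), cv2.boxPoints(cv2.minAreaRect(P[allm][:,:2].astype(np.float32))))
# heads by depth
for nm,(u0,u1,v0,v1),H in [('red',(248,285,200,220),.209),('green',(255,280,170,190),.144)]:
    b=np.zeros(z.shape,bool); b[v0:v1,u0:u1]=True
    mm=biggest(b&(z>H-.012)&(z<H+.008)); q=P[mm]; print(nm,len(q),cv2.minEnclosingCircle(q[:,:2].astype(np.float32)),np.median(q,0))
    for i in range(1):
        hsv=cv2.cvtColor(d['img'],cv2.COLOR_RGB2HSV); m2=biggest(b&(hsv[...,1]<58)&(hsv[...,2]>78)); v,u=np.nonzero(m2); print('colour',u.mean(),v.mean(),u.min(),u.max(),v.min(),v.max(),ray(d,u.mean(),v.mean(),H))
# cups: rim at height
for nm,(u0,u1,v0,v1),lo_,H in [('redcup',(256,288,143,175),.048,.055),('brown',(140,180,196,232),.052,.060)]:
    b=np.zeros(z.shape,bool); b[v0:v1,u0:u1]=True
    mm=b&(z>H-.006)&(z<H+.006); mm=biggest(cv2.medianBlur(mm.astype(np.uint8),3)); q=P[mm]; print(nm,len(q),cv2.minEnclosingCircle(q[:,:2].astype(np.float32)),q.mean(0),np.median(q[:,2]))
E
```

```text
hi ((0.5790442228317261, 0.021193992346525192), (0.08959007263183594, 0.27127528190612793), 83.07560729980469) 527 0.06288078079800885
[[     0      0    560    420 234740]
 [   297    126      1      1      1]
 [   303    127      1      1      1]
 [   299    129      1      1      1]
 [   299    138      2      2      3]
 [   243    172     11     62    233]
 [   281    176      8     41    154]
 [   279    218      5     20     67]]
lo ((0.5262983441352844, 0.059305816888809204), (0.18448439240455627, 0.049359582364559174), 12.608845710754395) [ 0.99470884 -0.1027343   0.55069304  0.06408704]
lo ((0.5662201642990112, -0.017955461516976357), (0.009625149890780449, 0.09159859269857407), 84.20008850097656) [ 0.9943777  -0.10589162  0.56460816 -0.01761794]
all ((0.5790393948554993, 0.020987655967473984), (0.08967941254377365, 0.2714693546295166), 83.27435302734375) [[ 0.43898737 -0.00764687]
 [ 0.7085886  -0.03944009]
 [ 0.7190914   0.04962219]
 [ 0.4494902   0.0814154 ]]
red 152 ((0.5145119428634644, 0.027442406862974167), 0.012540474534034729) [0.51506952 0.02742854 0.20627907]
colour 262.9182389937107 210.16981132075472 256 271 202 217 [0.51463762 0.02752823 0.209     ]
green 68 ((0.5830733180046082, 0.021368544548749924), 0.009197463281452656) [0.58290188 0.02060631 0.14118631]
colour 266.2625 179.4625 261 271 176 184 [0.5815508  0.02201154 0.144     ]
redcup 171 ((0.6506153345108032, 0.012126866728067398), 0.026095405220985413) [0.65009882 0.01208926 0.05209635] 0.051990350817026854
brown 195 ((0.4909658432006836, 0.14809003472328186), 0.14194680750370026) [0.52854333 0.25451761 0.06638079] 0.05742891218840995
```

Run:
```python
from h import *
t=np.array([.9944,-.1055]); n=np.array([.1055,.9944])
for nm in('top',):
    d=load(nm+'0'); P=cloud(d); z=P[...,2]
    sub=np.zeros(z.shape,bool); sub[118:245,235:305]=True
    def st(mask): 
        Q=P[mask][:,:2]; return Q@t,Q@n
    a,b=st(sub&(z>.05)&(z<.075)); k=(abs(b-.082)<.047)
    ks=k&(abs(abs(b-.082)-.04)<.006)
    print('hi cheek t range',np.percentile(a[ks],[0,1,2,98,99,100]).round(4))
    kb=k&(abs(b-.082)<.03)&(a>.68); print('backstop t',np.percentile(a[kb],[0,2,5,50,95,98,100]).round(4))
    a,b=st(sub&(z>.015)&(z<.026)); ks=(abs(abs(b-.082)-.04)<.006); print('lo t',np.percentile(a[ks],[0,1,2,98,99,100]).round(4))
    # colour ray-cast pads at z=.009
    hsv=cv2.cvtColor(d['img'],cv2.COLOR_RGB2HSV).astype(int); H,S,V=[hsv[...,i] for i in range(3)]
    for name,mk in dict(green=(H>55)&(H<90)&(S>60)&(S<150)&(V>60),red=((H<6)|(H>174))&(S>150),yellow=(H>18)&(H<30)&(S>150)).items():
        vs,us=np.nonzero(mk&sub&(z<.02)); W=np.array([ray(d,u,v,.009)[:2] for u,v in zip(us,vs)])
        aa=W@t; bb=W@n; k=abs(bb-.082)<.036; print(name,k.sum(),np.percentile(aa[k],[1,3,97,99]).round(4),np.percentile(bb[k],[1,3,97,99]).round(4))
# black mat
for nm,box in(('top',(125,200,228,298)),('side',(345,402,172,210))):
    d=load(nm+'0'); V=d['img'].max(2); u0,u1,v0,v1=box; m=np.zeros((420,560),np.uint8); m[v0:v1,u0:u1]=(V<55)[v0:v1,u0:u1]
    cn=max(cv2.findContours(m,0,2)[0],key=cv2.contourArea); W=np.array([ray(d,*p[0],.004)[:2] for p in cn],np.float32); print(nm,cv2.minAreaRect(W))
d=load('top0'); P=cloud(d); z=P[...,2]
b=np.zeros(z.shape,bool); b[196:226,142:172]=True
q=P[b&(abs(z-.0575)<.005)]; print(cv2.minEnclosingCircle(q[:,:2].astype(np.float32)),len(q))
im=d['img'][190:235,130:190,::-1]; cv2.imwrite('pics/br.png',cv2.resize(im,None,fx=10,fy=10,interpolation=2))
```

```text
hi cheek t range [0.6107 0.6114 0.612  0.7067 0.7076 0.7081]
backstop t [0.6979 0.6985 0.6988 0.7021 0.7077 0.7083 0.7093]
lo t [0.4654 0.4725 0.4741 0.6123 0.636  0.699 ]
green 403 [0.5484 0.5495 0.606  0.6073] [0.0525 0.0532 0.1121 0.113 ]
red 270 [0.4798 0.4805 0.5404 0.5411] [0.052  0.0527 0.1147 0.1152]
yellow 246 [0.6124 0.613  0.6662 0.6688] [0.0495 0.05   0.1146 0.1151]
top ((0.4197996258735657, 0.2603418231010437), (0.10410961508750916, 0.104564368724823), 1.5518372058868408)Traceback (most recent call last):
  File "<stdin>", line 21, in <module>
ValueError: max() iterable argument is empty
```

Run:
```python
from h import *
d=load('top0'); P=cloud(d); z=P[...,2]
b=np.zeros(z.shape,bool); b[198:226,143:172]=True
q=P[b&(abs(z-.0575)<.005)]; c,r=cv2.minEnclosingCircle(q[:,:2].astype(np.float32)); print(c,r,len(q),np.percentile(q[:,0],[0,2,98,100]),np.percentile(q[:,1],[0,2,98,100]))
im=d['img'][190:235,130:190,::-1]; cv2.imwrite('pics/br.png',cv2.resize(im,None,fx=10,fy=10,interpolation=2))
s=load('side0'); P=cloud(s); z=P[...,2]
for nm,box,c in (('brown',(365,400,190,235),.0575),('redcup',(255,290,228,268),.053)):
    u0,u1,v0,v1=box; b=np.zeros(z.shape,bool); b[v0:v1,u0:u1]=True
    q=P[b&(abs(z-c)<.006)]; print(nm,len(q),np.percentile(q[:,0],[1,99]),np.percentile(q[:,1],[1,99]),np.percentile(P[b][:,2],99))
```

```text
(0.5298797488212585, 0.25697705149650574) 0.026705952361226082 204 [0.50340924 0.50376856 0.55477009 0.55498255] [0.23080985 0.23142168 0.28185531 0.28293685]
brown 231 [0.5081077  0.55878545] [0.23226101 0.28323685] 0.06157588005307672
redcup 275 [0.62488023 0.71294524] [-0.02072663  0.03854824] 0.06817389108654735
```

View pics/br.png

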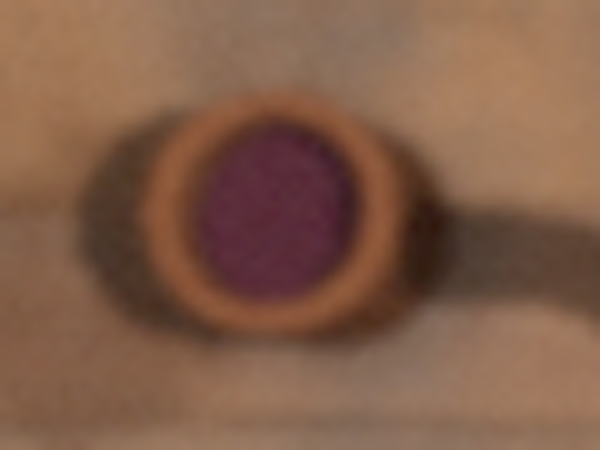

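>>> play_rows --commands '[0.1,0.2,0.1,0,0,0.04,93,0.2,0.4,0.2,0,0,0.08,93,0.3,0.6,0.3,0,0,0.12,93,0.4,0.8,0.333,0,0,0.16,93,0.5,0.9,0.333,0,0,0.2,93,0.6,1,0.333,0,0,0.24,93,0.6,1,0.333,0,0,0.28,93,0.6,1,0.333,0,0,0.32,93,0.6,1,0.333,0,0,0.36,93,0.6,1,0.333,0,0,0.39,93,0.6,1,0.333,0,0,0.39,93,0.6,1,0.333,0,0,0.39,93]' --force 40

```text
clock: 1.1
tcp_pos: [0.2206, -0.3841, 0.2764]
orientation: [-2.74, 1.57, 1.863]
contact_force: [-0.2, -0.9, 0.3]
gripper_width: 0.0932
```

>>> play_rows --commands '[0.16,0.25,0,0,0,0,60,0.33,0.5,0,0,0,0,60,0.5,0.75,0,0,0,0,60,0.66,1,0,0,0,0,60,0.66,1,0,0,0,0,60]'

```text
clock: 1.52
tcp_pos: [0.3211, -0.2308, 0.2766]
orientation: [2.747, 1.57, 1.069]
contact_force: [0.9, -0.4, 0.1]
gripper_width: 0.0643
```

>>> play_rows --commands '[0.16,0.25,0,0,0,0,45,0.33,0.5,0,0,0,0,45,0.5,0.75,0,0,0,0,45,0.66,1,0,0,0,0,45,0.66,1,0,0,0,0,45]'

```text
clock: 1.93
tcp_pos: [0.4203, -0.0806, 0.2766]
orientation: [2.644, 1.57, 0.966]
contact_force: [-0.3, 0.3, 0.2]
gripper_width: 0.045
```

>>> play_rows --commands '[0.16,0.25,0,0,0,0,45,0.33,0.5,0,0,0,0,45,0.5,0.65,0,0,0,0,45,0.62,0.74,0,0,0,0,45,0.643,0.74,0,0,0,0,45,0.643,0.74,0,0,0,0,45,0.643,0.74,0,0,0,0,45]'

```text
clock: 2.52
tcp_pos: [0.5146, 0.0263, 0.2763]
orientation: [-1.326, 1.57, -3.004]
contact_force: [-0.3, -0.4, 0.0]
gripper_width: 0.0448
```

```bash
cat >> h.py <<'E'
from scipy.spatial.transform import Rotation as R
def pose():
    st=bot.get_state(); M=R.from_euler('xyz',st['orientation']).as_matrix(); return st['clock'],st['tcp_pos'].round(4),np.degrees(np.arctan2(M[1,1],M[0,1])).round(2),M[:,0].round(4),st['joints'].round(2),st['gripper_width'].round(4),st['contact_force'].round(1)
E
python3 - <<'E'
from h import *
print(pose()); d=snap('top','t1'); s=snap('side','s1')
cv2.imwrite('pics/s1c.png',cv2.resize(s['img'][0:300,150:430,::-1],None,fx=2,fy=2))
E
```

```text
Traceback (most recent call last):
  File "h.py", line 25, in pose
    st=bot.get_state(); M=R.from_euler('xyz',st['orientation']).as_matrix(); return st['clock'],st['tcp_pos'].round(4),np.degrees(np.arctan2(M[1,1],M[0,1])).round(2),M[:,0].round(4),st['joints'].round(2),st['gripper_width'].round(4),st['contact_force'].round(1)
                                                                                                                                                                                                            ^^^^^^^^^^^^^^^^^^^^^^^^^
AttributeError: 'float' object has no attribute 'round'
```

```bash
sed -i "s/st\['gripper_width'\].round(4)/round(st['gripper_width'],4)/" h.py
python3 - <<'E'
from h import *
print(pose()); s=snap('side','s1')
cv2.imwrite('pics/s1c.png',cv2.resize(s['img'][0:300,150:430,::-1],None,fx=2,fy=2))
E
```

```text
(2.5167, array([0.5146, 0.0263, 0.2763]), np.float64(-6.17), array([-1.e-03, -1.e-04, -1.e+00]), array([-0.04,  0.24,  1.68, -0.  ,  1.23,  0.07]), 0.0448, array([-0.3, -0.4,  0. ]))
```

View pics/s1c.png

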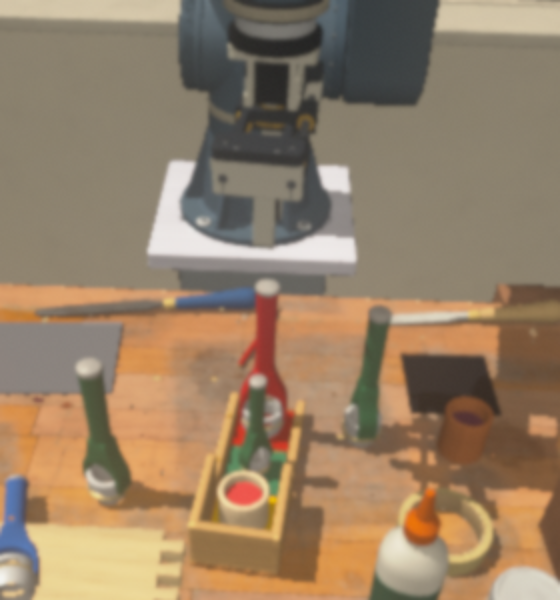

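>>> play_rows --commands '[0,0.008,-0.15,0,0,0,45,0,0.008,-0.3,0,0,0,45,0,0.008,-0.45,0,0,0,45,0,0.008,-0.6,0,0,0,45,0,0.008,-0.7,0,0,0,45,0,0.008,-0.755,0,0,0,45,0,0.008,-0.755,0,0,0,45,0,0.008,-0.755,0,0,0,45]'

```text
clock: 3.23
tcp_pos: [0.5151, 0.0275, 0.164]
orientation: [1.676, 1.57, -0.001]
contact_force: [0.2, 0.8, -0.4]
gripper_width: 0.045
```

>>> play_rows --commands '[0,0,0,0,0,0,35,0,0,0,0,0,0,28,0,0,0,0,0,0,25,0,0,0,0,0,0,10,0,0,0,0,0,0,10,0,0,0,0,0,0,10]' --force 40

```text
clock: 3.73
tcp_pos: [0.5156, 0.0279, 0.1639]
orientation: [1.612, 1.569, -0.064]
contact_force: [0.6, -0.0, 3.8]
gripper_width: 0.0222
```

Run:
```python
from h import *
print(pose()); s=snap('side','s2')
cv2.imwrite('pics/s2c.png',cv2.resize(s['img'][50:300,150:430,::-1],None,fx=2,fy=2))
```

```text
(3.7333, array([0.5156, 0.0279, 0.1639]), np.float64(-6.06), array([ 1.3e-03, -1.0e-04, -1.0e+00]), array([-0.04,  0.37,  1.8 , -0.  ,  0.97,  0.07]), 0.0222, array([ 0.6, -0. ,  3.8]))
```

View pics/s2c.png

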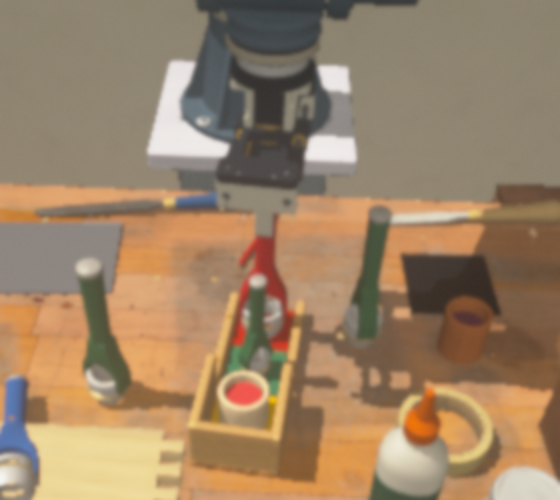

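>>> play_rows --commands '[0,0,0.05,0,0,0,10,0,0,0.12,0,0,0,10,0,0,0.2,0,0,0,10,0,0,0.3,0,0,0,10,0,0,0.4,0,0,0,10,0,0,0.47,0,0,0,10,0,0,0.5,0,0,0,10,0,0,0.5,0,0,0,10]'

```text
clock: 4.45
tcp_pos: [0.5153, 0.028, 0.2392]
orientation: [1.669, 1.57, -0.008]
contact_force: [-0.4, -0.2, -6.0]
gripper_width: 0.0225
```

>>> play_rows --commands '[-0.02,-0.06,0,0,0,0,10,-0.06,-0.18,0,0,0,0,10,-0.12,-0.34,0,0,0,0,10,-0.18,-0.5,0,0,0,0,10,-0.24,-0.68,0,0,0,0,10,-0.3,-0.84,0,0,0,0,10,-0.35,-1,0,0,0,0,10]'

```text
clock: 5.03
tcp_pos: [0.461, -0.1235, 0.2374]
orientation: [-1.731, 1.569, 2.875]
contact_force: [1.4, 0.1, -5.7]
gripper_width: 0.0221
```

>>> play_rows --commands '[-0.06,-0.16,0,0,0,0,10,-0.12,-0.32,0,0,0,0,10,-0.18,-0.5,0,0,0,0,10,-0.24,-0.68,0,0,0,0,10,-0.3,-0.84,0,0,0,0,10,-0.34,-0.95,0,0,0,0,10,-0.35,-1,0,0,0,0,10,-0.35,-1,0,0,0,0,10]'

```text
clock: 5.7
tcp_pos: [0.4093, -0.2732, 0.2376]
orientation: [-1.933, 1.57, 2.672]
contact_force: [-0.4, -0.8, -5.7]
gripper_width: 0.0222
```

Run:
```python
from h import *
print(pose()); s=snap('side','s3')
cv2.imwrite('pics/s3c.png',cv2.resize(s['img'][50:300,50:330,::-1],None,fx=2,fy=2))
```

```text
(5.7, array([ 0.4093, -0.2732,  0.2376]), np.float64(-6.18), array([-1.e-03,  5.e-04, -1.e+00]), array([-0.68,  0.23,  1.78, -0.  ,  1.13, -0.58]), 0.0222, array([-0.4, -0.8, -5.7]))
```

View pics/s3c.png

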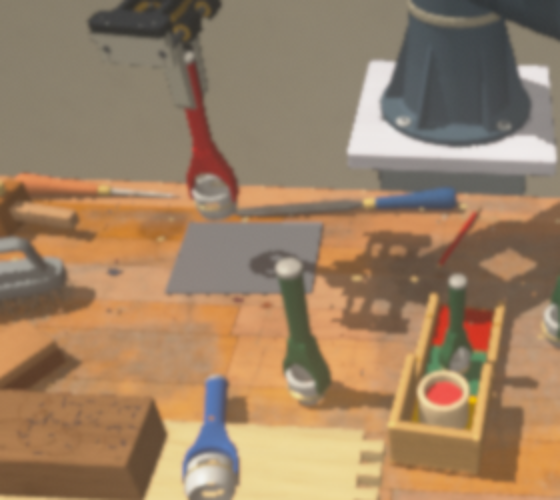

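>>> play_rows --commands '[-0.015,-0.07,0,0,0,0,10,-0.03,-0.14,-0.05,0,0,0,10,-0.03,-0.14,-0.12,0,0,0,10,-0.03,-0.14,-0.2,0,0,0,10,-0.03,-0.14,-0.28,0,0,0,10,-0.03,-0.14,-0.36,0,0,0,10,-0.03,-0.14,-0.43,0,0,0,10,-0.03,-0.14,-0.47,0,0,0,10,-0.03,-0.14,-0.49,0,0,0,10,-0.03,-0.14,-0.505,0,0,0,10,-0.03,-0.14,-0.515,0,0,0,10,-0.03,-0.14,-0.515,0,0,0,10]'

```text
clock: 6.75
tcp_pos: [0.4057, -0.2931, 0.1612]
orientation: [1.06, 1.57, -0.616]
contact_force: [-0.3, -0.3, -5.3]
gripper_width: 0.022
```

>>> play_rows --commands '[0,0,-0.007,0,0,0,10,0,0,-0.014,0,0,0,10,0,0,-0.014,0,0,0,10]'

```text
clock: 7.0
tcp_pos: [0.4056, -0.2931, 0.159]
orientation: [0.862, 1.571, -0.815]
contact_force: [-0.4, -0.3, -5.4]
gripper_width: 0.0227
```

>>> play_rows --commands '[0,0,-0.006,0,0,0,10,0,0,-0.006,0,0,0,10]'

```text
clock: 7.17
tcp_pos: [0.406, -0.2934, 0.1589]
orientation: [0.904, 1.569, -0.772]
contact_force: [-0.8, 1.3, 3.6]
gripper_width: 0.0223
```

Run:
```python
from h import *
print(pose()); s=snap('side','s4')
cv2.imwrite('pics/s4c.png',cv2.resize(s['img'][70:220,100:250,::-1],None,fx=4,fy=4,interpolation=2))
```

```text
(7.1667, array([ 0.406 , -0.2934,  0.1589]), np.float64(-6.06), array([ 0.001, -0.001, -1.   ]), array([-0.72,  0.35,  1.84, -0.  ,  0.95, -0.61]), 0.0223, array([-0.8,  1.3,  3.6]))
```

View pics/s4c.png

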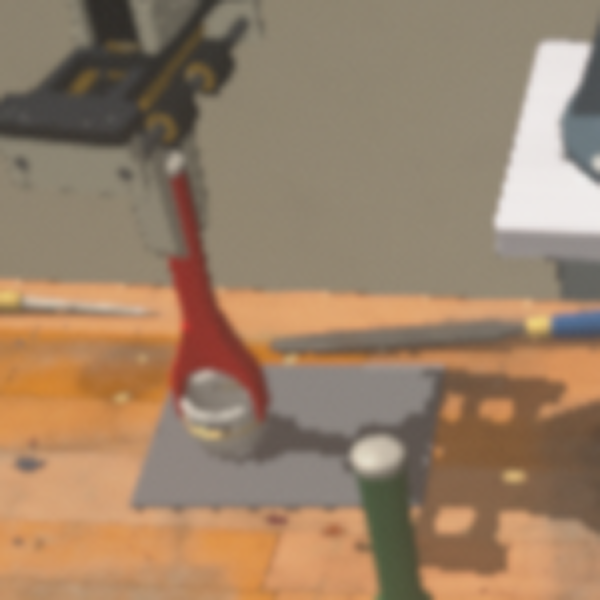

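>>> play_rows --commands '[0,0,0,0,0,0,26,0,0,0,0,0,0,30,0,0,0,0,0,0,40,0,0,0,0,0,0,50,0,0,0.1,0,0,0,50,0,0,0.25,0,0,0,50,0,0,0.45,0,0,0,50,0,0,0.55,0,0,0,50,0,0,0.55,0,0,0,50]'

```text
clock: 7.97
tcp_pos: [0.4067, -0.2939, 0.2437]
orientation: [0.955, 1.565, -0.721]
contact_force: [-0.3, 0.3, -0.5]
gripper_width: 0.0499
```

Run:
```python
from h import *
print(pose()); d=snap('top','t5'); P=cloud(d); z=P[...,2]
q=P[(abs(P[...,0]-.405)<.06)&(abs(P[...,1]+.294)<.06)&(z>.19)&(z<.215)]; print(len(q),q.mean(0) if len(q) else 0)
cv2.imwrite('pics/t5c.png',cv2.resize(d['img'][130:330,230:450,::-1],None,fx=3,fy=3,interpolation=2))
```

```text
(7.9667, array([ 0.4067, -0.2939,  0.2437]), np.float64(-6.06), array([ 0.0041, -0.0036, -1.    ]), array([-0.72,  0.24,  1.76, -0.  ,  1.14, -0.61]), 0.0499, array([-0.3,  0.3, -0.5]))
171 [ 0.40529263 -0.29179959  0.20037199]
```

View pics/t5c.png

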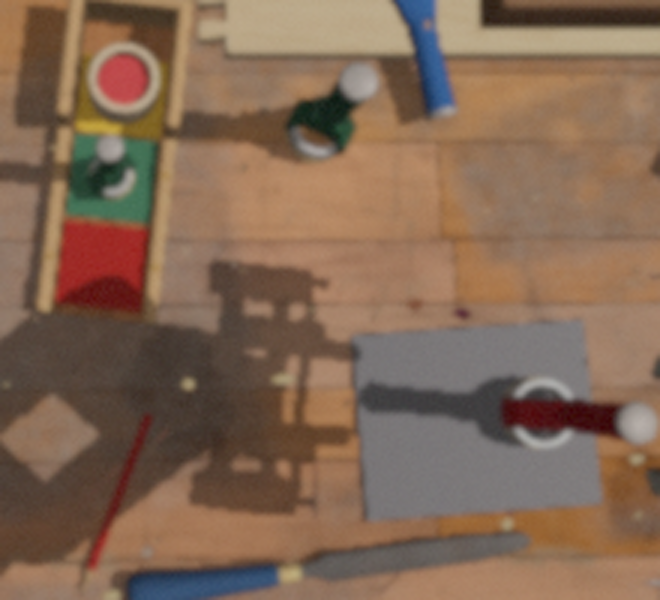

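>>> play_rows --commands '[0.15,0.25,0,0,0,0,45,0.3,0.5,0,0,0,0,45,0.45,0.75,0,0,0,0,45,0.59,1,0,0,0,0,40,0.59,1,0,0,0,0,40]'

```text
clock: 8.43
tcp_pos: [0.4955, -0.1386, 0.239]
orientation: [-2.377, 1.569, 2.232]
contact_force: [0.2, -1.2, -0.1]
gripper_width: 0.0405
```

>>> play_rows --commands '[0.15,0.25,0,0,0,0,40,0.3,0.5,0,0,0,0,40,0.45,0.75,0,0,0,0,40,0.59,1,0,0,0,0,40,0.59,1,-0.1,0,0,0,40,0.59,1,-0.3,0,0,0,40,0.59,1,-0.3,0,0,0,40,0.59,1,-0.3,0,0,0,40]'

```text
clock: 9.1
tcp_pos: [0.5814, 0.0067, 0.1938]
orientation: [-1.509, 1.566, 3.098]
contact_force: [-0.2, 0.5, 1.6]
gripper_width: 0.0397
```

Run:
```python
from h import *
print(pose()); s=snap('side','s6')
cv2.imwrite('pics/s6c.png',cv2.resize(s['img'][50:300,150:430,::-1],None,fx=2,fy=2))
```

```text
(9.1, array([0.5814, 0.0067, 0.1938]), np.float64(-6.07), array([-4.6e-03,  2.0e-04, -1.0e+00]), array([-0.07,  0.44,  1.6 , -0.  ,  1.1 ,  0.04]), 0.0397, array([-0.2,  0.5,  1.6]))
```

View pics/s6c.png

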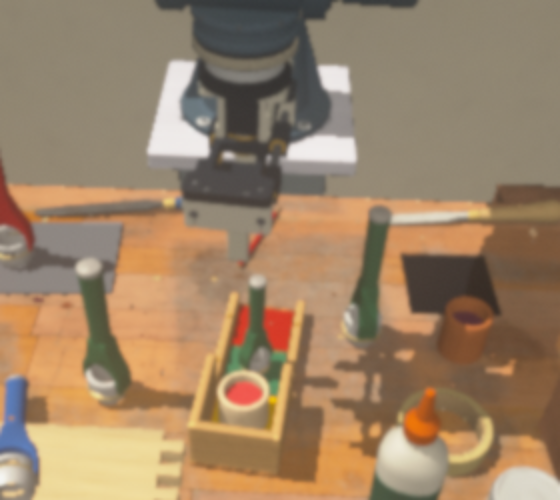

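>>> play_rows --commands '[0.005,0.06,0,0,0,0,40,0.005,0.099,0,0,0,0,40,0.005,0.099,-0.1,0,0,0,40,0.005,0.099,-0.25,0,0,0,40,0.005,0.099,-0.4,0,0,0,40,0.005,0.099,-0.55,0,0,0,40,0.005,0.099,-0.639,0,0,0,40,0.005,0.099,-0.639,0,0,0,40,0.005,0.099,-0.639,0,0,0,40]'

```text
clock: 9.9
tcp_pos: [0.5836, 0.0221, 0.1004]
orientation: [1.797, 1.571, 0.12]
contact_force: [-0.1, -0.4, 0.1]
gripper_width: 0.0396
```

>>> play_rows --commands '[0,0,0,0,0,0,30,0,0,0,0,0,0,24,0,0,0,0,0,0,20,0,0,0,0,0,0,8,0,0,0,0,0,0,8,0,0,0,0,0,0,8]' --force 35

```text
clock: 10.4
tcp_pos: [0.5839, 0.0218, 0.1005]
orientation: [1.652, 1.569, -0.025]
contact_force: [0.9, 0.1, 5.6]
gripper_width: 0.0168
```

>>> play_rows --commands '[0,0,0.05,0,0,0,8,0,0,0.12,0,0,0,8,0,0,0.2,0,0,0,8,0,0,0.3,0,0,0,8,0,0,0.4,0,0,0,8,0,0,0.5,0,0,0,8,0,0,0.55,0,0,0,8,0,0,0.55,0,0,0,8]'

```text
clock: 11.07
tcp_pos: [0.5842, 0.0218, 0.1846]
orientation: [1.635, 1.567, -0.041]
contact_force: [0.5, 0.2, -1.6]
gripper_width: 0.0172
```

Run:
```python
from h import *
print(pose()); s=snap('side','s7')
cv2.imwrite('pics/s7c.png',cv2.resize(s['img'][50:300,150:430,::-1],None,fx=2,fy=2))
```

```text
(11.0667, array([0.5842, 0.0218, 0.1846]), np.float64(-6.05), array([ 3.4e-03, -1.0e-04, -1.0e+00]), array([-0.04,  0.46,  1.6 ,  0.  ,  1.08,  0.06]), 0.0172, array([ 0.5,  0.2, -1.6]))
```

View pics/s7c.png

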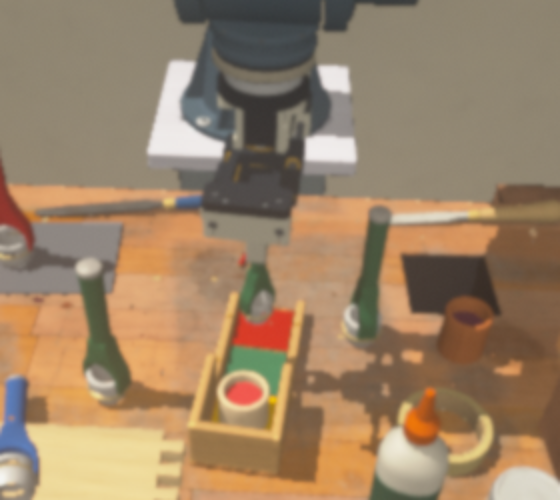

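>>> play_rows --commands '[-0.05,-0.06,0,0,0,0,8,-0.14,-0.18,0,0,0,0,8,-0.26,-0.33,0,0,0,0,8,-0.38,-0.48,0,0,0,0,8,-0.5,-0.63,0,0,0,0,8,-0.617,-0.773,0,0,0,0,8]'

```text
clock: 11.62
tcp_pos: [0.4886, -0.0953, 0.1812]
orientation: [-1.679, 1.569, 2.928]
contact_force: [0.1, 0.4, -2.0]
gripper_width: 0.0167
```

>>> play_rows --commands '[-0.12,-0.15,0,0,0,0,8,-0.24,-0.3,0,0,0,0,8,-0.36,-0.45,0,0,0,0,8,-0.48,-0.6,0,0,0,0,8,-0.57,-0.71,0,0,0,0,8,-0.617,-0.773,0,0,0,0,8,-0.617,-0.773,0,0,0,0,8,-0.617,-0.773,0,0,0,0,8]'

```text
clock: 12.28
tcp_pos: [0.3974, -0.2102, 0.1817]
orientation: [-2.116, 1.57, 2.489]
contact_force: [0.3, 0.5, -1.0]
gripper_width: 0.0166
```

>>> play_rows --commands '[0.01,0,-0.06,0,0,0,8,0.01,0,-0.15,0,0,0,8,0.01,0,-0.25,0,0,0,8,0.01,0,-0.35,0,0,0,8,0.01,0,-0.44,0,0,0,8,0.01,0,-0.51,0,0,0,8,0.01,0,-0.54,0,0,0,8,0.01,0,-0.555,0,0,0,8,0.01,0,-0.563,0,0,0,8,0.01,0,-0.57,0,0,0,8,0.01,0,-0.57,0,0,0,8]'

```text
clock: 13.2
tcp_pos: [0.4, -0.2101, 0.097]
orientation: [1.125, 1.57, -0.552]
contact_force: [-0.8, -0.6, -2.3]
gripper_width: 0.0169
```

>>> play_rows --commands '[0,0,-0.006,0,0,0,8,0,0,-0.012,0,0,0,8,0,0,-0.012,0,0,0,8]'

```text
clock: 13.45
tcp_pos: [0.4001, -0.2103, 0.0955]
orientation: [1.1, 1.57, -0.577]
contact_force: [-0.2, 0.1, 4.6]
gripper_width: 0.0167
```

>>> play_rows --commands '[0,0,0,0,0,0,20,0,0,0,0,0,0,25,0,0,0,0,0,0,35,0,0,0,0,0,0,45,0,0,0.1,0,0,0,50,0,0,0.25,0,0,0,62,0,0,0.45,0,0,0,62,0,0,0.65,0,0,0,62,0,0,0.7,0,0,0,62,0,0,0.7,0,0,0,62]'

```text
clock: 14.28
tcp_pos: [0.4006, -0.2106, 0.2018]
orientation: [1.091, 1.567, -0.586]
contact_force: [-0.7, 0.5, -1.2]
gripper_width: 0.0618
```

Run:
```python
from h import *
print(pose()); d=snap('top','t8'); P=cloud(d); z=P[...,2]
for c,h in(((.405,-.294),.2),((.4,-.21),.132)):
    q=P[(abs(P[...,0]-c[0])<.06)&(abs(P[...,1]-c[1])<.035)&(abs(z-h)<.01)]; print(len(q),q.mean(0) if len(q) else 0)
b=(abs(P[...,0]-.65)<.033)&(abs(P[...,1]-.012)<.03)&(abs(z-.052)<.0045); q=P[b]; print(len(q),cv2.minEnclosingCircle(q[:,:2].astype(np.float32)),np.percentile(q[:,0],[1,99]),np.percentile(q[:,1],[1,99]))
s=snap('side','s8'); P=cloud(s); z=P[...,2]
b=(abs(P[...,0]-.653)<.033)&(abs(P[...,1]-.012)<.03)&(abs(z-.0535)<.0045); q=P[b]; print(len(q),np.percentile(q[:,0],[1,99]),np.percentile(q[:,1],[1,99]))
cv2.imwrite('pics/t8c.png',np.hstack([cv2.resize(d['img'][225:325,340:450,::-1],(400,364)),cv2.resize(s['img'][80:220,80:220,::-1],(364,364),interpolation=2)]))
```

```text
(14.2833, array([ 0.4006, -0.2106,  0.2018]), np.float64(-6.06), array([ 0.0035, -0.0023, -1.    ]), array([-0.59,  0.2 ,  1.92,  0.  ,  1.01, -0.48]), 0.0618, array([-0.7,  0.5, -1.2]))
0 0
75 [ 0.39915831 -0.20924062  0.13554217]
183 ((0.6508420705795288, 0.011770175769925117), 0.026333436369895935) [0.62552249 0.67526895] [-0.01196453  0.03647171]
228 [0.62891571 0.67895201] [-0.0117704   0.03850468]
```

View pics/t8c.png

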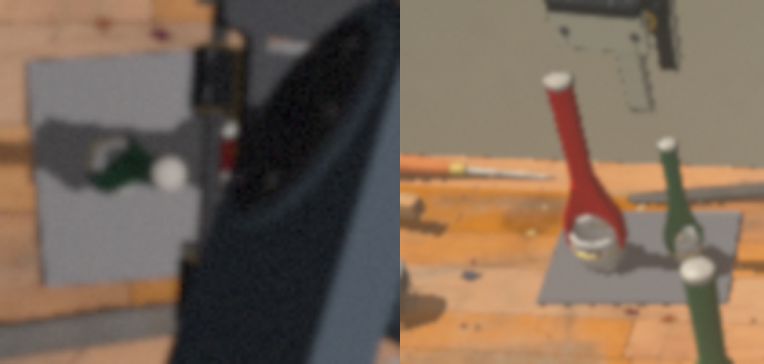

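>>> play_rows --commands '[0.15,0.2,0.05,0,0,0,62,0.3,0.45,0.1,0,0,0,62,0.45,0.7,0.15,0,0,0,62,0.6,0.9,0.2,0,0,0,62,0.7,1,0.2,0,0,0,62,0.8,1,0.2,0,0,0,62,0.8,1,0.2,0,0,0,62]'

```text
clock: 14.97
tcp_pos: [0.521, -0.0589, 0.228]
orientation: [-1.695, 1.569, 2.914]
contact_force: [-1.1, -0.6, -0.5]
gripper_width: 0.0619
```

>>> play_rows --commands '[0.2,0.12,0,0,0,0,62,0.4,0.24,0,0,0,0,62,0.6,0.36,0,0,0,0,62,0.8,0.48,0,0,0,0,62,0.867,0.487,0,0,0,0,62,0.867,0.487,0,0,0,0,62,0.867,0.487,0,0,0,0,62]'

```text
clock: 15.55
tcp_pos: [0.6487, 0.0123, 0.2281]
orientation: [-1.448, 1.568, -3.125]
contact_force: [-0.3, -0.3, 0.0]
gripper_width: 0.0624
```

>>> play_rows --commands '[0.005,0,-0.2,0,0,0,62,0.005,0,-0.4,0,0,0,62,0.005,0,-0.6,0,0,0,62,0.005,0,-0.8,0,0,0,62,0.005,0,-0.88,0,0,0,62,0.005,0,-0.9,0,0,0,62,0.005,0,-0.9,0,0,0,62]'

```text
clock: 16.13
tcp_pos: [0.65, 0.0124, 0.0952]
orientation: [-1.407, 1.57, -3.084]
contact_force: [0.6, 0.2, 0.5]
gripper_width: 0.0621
```

Run:
```python
from h import *
print(pose()); s=snap('side','s9')
cv2.imwrite('pics/s9c.png',cv2.resize(s['img'][130:300,190:360,::-1],None,fx=3.5,fy=3.5,interpolation=2))
```

```text
(16.1333, array([0.65  , 0.0124, 0.0952]), np.float64(-6.1), array([-8.e-04, -0.e+00, -1.e+00]), array([-0.05,  0.68,  1.48, -0.  ,  0.99,  0.05]), 0.0621, array([0.6, 0.2, 0.5]))
```

View pics/s9c.png

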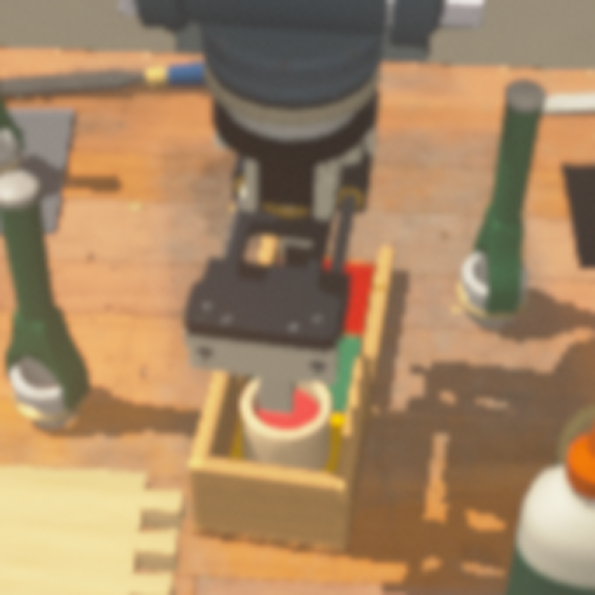

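>>> play_rows --commands '[0,0,-0.1,0,0,0,62,0,0,-0.2,0,0,0,62,0,0,-0.3,0,0,0,62,0,0,-0.4,0,0,0,62,0,0,-0.46,0,0,0,62,0,0,-0.495,0,0,0,62,0,0,-0.495,0,0,0,62]'

```text
clock: 16.77
tcp_pos: [0.6507, 0.0129, 0.0209]
orientation: [1.399, 1.571, -0.278]
contact_force: [0.4, -0.4, -0.3]
gripper_width: 0.062
```

>>> play_rows --commands '[0,0,0,0,0,0,58,0,0,0,0,0,0,55,0,0,0,0,0,0,53,0,0,0,0,0,0,48,0,0,0,0,0,0,44,0,0,0,0,0,0,44]' --force 12

```text
clock: 17.27
tcp_pos: [0.6511, 0.0129, 0.0215]
orientation: [1.626, 1.569, -0.05]
contact_force: [-0.2, 0.2, 6.0]
gripper_width: 0.0512
```

Run:
```python
from h import *
print(pose()); s=snap('side','s10')
cv2.imwrite('pics/s10c.png',cv2.resize(s['img'][130:300,190:360,::-1],None,fx=3.5,fy=3.5,interpolation=2))
```

```text
(17.2667, array([0.6511, 0.0129, 0.0215]), np.float64(-6.06), array([ 1.5e-03, -1.0e-04, -1.0e+00]), array([-0.05,  0.78,  1.5 ,  0.  ,  0.86,  0.05]), 0.0512, array([-0.2,  0.2,  6. ]))
```

View pics/s10c.png

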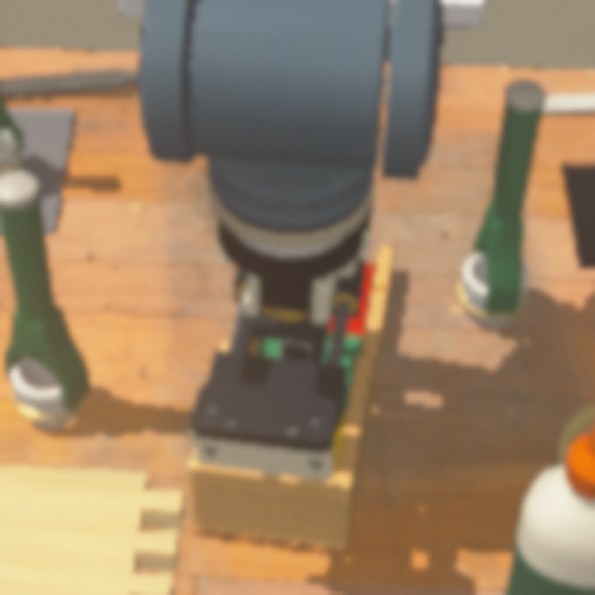

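>>> play_rows --commands '[0,0,0.04,0,0,0,44,0,0,0.12,0,0,0,44,0,0,0.22,0,0,0,44,0,0,0.35,0,0,0,44,0,0,0.5,0,0,0,44,0,0,0.65,0,0,0,44,0,0,0.8,0,0,0,44,0,0,0.93,0,0,0,44,0,0,1,0,0,0,44,0,0,1,0,0,0,44]'

```text
clock: 18.15
tcp_pos: [0.6515, 0.0129, 0.1737]
orientation: [1.632, 1.567, -0.045]
contact_force: [-0.7, -0.3, -0.9]
gripper_width: 0.0515
```

Run:
```python
from h import *
print(pose()); s=snap('side','s11')
cv2.imwrite('pics/s11c.png',cv2.resize(s['img'][50:300,150:430,::-1],None,fx=2,fy=2))
```

```text
(18.15, array([0.6515, 0.0129, 0.1737]), np.float64(-6.06), array([ 4.2e-03, -2.0e-04, -1.0e+00]), array([-0.05,  0.59,  1.42,  0.  ,  1.13,  0.05]), 0.0515, array([-0.7, -0.3, -0.9]))
```

View pics/s11c.png

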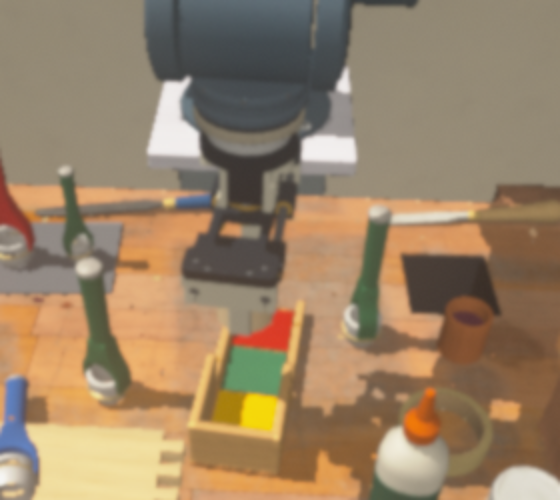

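>>> play_rows --commands '[-0.05,0,0.04,0,0,0,44,-0.14,0.03,0.1,0,0,0,44,-0.28,0.06,0.16,0,0,0,44,-0.44,0.1,0.2,0,0,0,44,-0.6,0.13,0.2,0,0,0,44,-0.76,0.17,0.2,0,0,0,44,-0.9,0.2,0.2,0,0,0,44,-1,0.22,0.2,0,0,0,44]'

```text
clock: 18.87
tcp_pos: [0.4977, 0.0463, 0.1997]
orientation: [-1.475, 1.568, 3.132]
contact_force: [0.6, -0.1, 0.5]
gripper_width: 0.0514
```

>>> play_rows --commands '[-0.14,0.08,0,0,0,0,44,-0.28,0.18,0,0,0,0,44,-0.42,0.3,0,0,0,0,44,-0.52,0.44,0,0,0,0,44,-0.55,0.6,0,0,0,0,44,-0.55,0.76,0,0,0,0,44,-0.55,0.9,0,0,0,0,44,-0.55,1,0,0,0,0,44]'

```text
clock: 19.53
tcp_pos: [0.4167, 0.1972, 0.1999]
orientation: [-1.216, 1.569, -2.892]
contact_force: [-0.8, -0.4, -0.3]
gripper_width: 0.0518
```

>>> play_rows --commands '[0,0.12,0,0,0,0,44,0,0.24,0,0,0,0,44,0,0.34,0,0,0,0,44,0,0.4,0,0,0,0,44,0,0.42,0,0,0,0,44,0,0.42,0,0,0,0,44]'

```text
clock: 20.03
tcp_pos: [0.4175, 0.2589, 0.2001]
orientation: [-0.952, 1.57, -2.627]
contact_force: [0.0, 0.5, -1.0]
gripper_width: 0.0514
```

>>> play_rows --commands '[0.012,0.007,-0.1,0,0,0,44,0.012,0.007,-0.25,0,0,0,44,0.012,0.007,-0.42,0,0,0,44,0.012,0.007,-0.6,0,0,0,44,0.012,0.007,-0.78,0,0,0,44,0.012,0.007,-0.92,0,0,0,44,0.012,0.007,-1,0,0,0,44,0.012,0.007,-1,0,0,0,44]'

```text
clock: 20.7
tcp_pos: [0.4184, 0.2584, 0.0484]
orientation: [-0.985, 1.566, -2.663]
contact_force: [-0.3, -0.8, -0.8]
gripper_width: 0.0516
```

Run:
```python
from h import *
print(pose()); s=snap('side','s12')
cv2.imwrite('pics/s12c.png',cv2.resize(s['img'][100:250,310:460,::-1],None,fx=4,fy=4,interpolation=2))
```

```text
(20.7, array([0.4184, 0.2584, 0.0484]), np.float64(-6.1), array([-0.0042, -0.0022, -1.    ]), array([ 0.46,  0.52,  1.93, -0.  ,  0.7 ,  0.57]), 0.0516, array([-0.3, -0.8, -0.8]))
```

View pics/s12c.png

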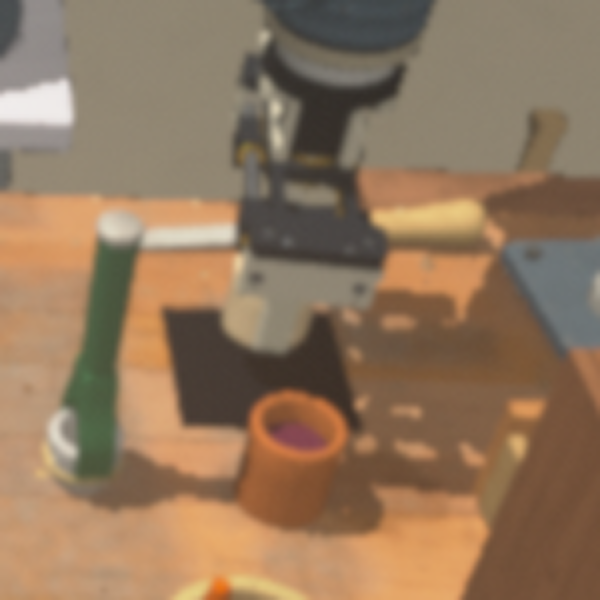

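>>> play_rows --commands '[0.006,0.008,-0.05,0,0,0,44,0.006,0.008,-0.11,0,0,0,44,0.006,0.008,-0.16,0,0,0,44,0.006,0.008,-0.185,0,0,0,44,0.006,0.008,-0.2,0,0,0,44,0.006,0.008,-0.2,0,0,0,44,0.006,0.008,-0.2,0,0,0,44]'

```text
clock: 21.33
tcp_pos: [0.4208, 0.2612, 0.0208]
orientation: [1.523, 1.571, -0.153]
contact_force: [0.2, 0.9, -0.2]
gripper_width: 0.0517
```

>>> play_rows --commands '[-0.003,-0.003,-0.008,0,0,0,44,-0.005,-0.005,-0.016,0,0,0,44,-0.005,-0.005,-0.022,0,0,0,44,-0.005,-0.005,-0.026,0,0,0,44,-0.005,-0.005,-0.026,0,0,0,44]'

```text
clock: 21.75
tcp_pos: [0.42, 0.2604, 0.0167]
orientation: [-0.695, 1.571, -2.372]
contact_force: [-0.2, -0.1, -0.6]
gripper_width: 0.0512
```

>>> play_rows --commands '[0,0,-0.004,0,0,0,44,0,0,-0.004,0,0,0,44]'

```text
clock: 21.92
tcp_pos: [0.42, 0.2605, 0.0164]
orientation: [3.054, 1.571, 1.378]
contact_force: [0.1, -0.6, 2.8]
gripper_width: 0.0513
```

Contact; release slowly and rise.

>>> play_rows --commands '[0,0,0,0,0,0,54,0,0,0,0,0,0,58,0,0,0,0,0,0,64,0,0,0,0,0,0,68,0,0,0.1,0,0,0,68,0,0,0.25,0,0,0,68,0,0,0.45,0,0,0,68,0,0,0.65,0,0,0,68,0,0,0.7,0,0,0,68,0,0,0.7,0,0,0,68]'

```text
clock: 22.75
tcp_pos: [0.421, 0.261, 0.1231]
orientation: [2.141, 1.567, 0.464]
contact_force: [1.0, 0.4, -0.0]
gripper_width: 0.0683
```

Run:
```python
from h import *
print(pose()); d=snap('top','t13'); s=snap('side','s13')
P=cloud(s); z=P[...,2]
q=P[(abs(P[...,0]-.53)<.035)&(abs(P[...,1]-.257)<.035)&(abs(z-.0575)<.005)]; print('brown side',np.percentile(q[:,0],[1,99]),np.percentile(q[:,1],[1,99]))
q=P[(abs(P[...,0]-.42)<.035)&(abs(P[...,1]-.26)<.035)&(abs(z-.05)<.005)]; print('red cup side',np.percentile(q[:,0],[1,99]),np.percentile(q[:,1],[1,99]))
P=cloud(d); z=P[...,2]
q=P[(abs(P[...,0]-.53)<.035)&(abs(P[...,1]-.257)<.035)&(abs(z-.0575)<.005)]; print('brown top',np.percentile(q[:,0],[1,99]),np.percentile(q[:,1],[1,99]))
cv2.imwrite('pics/s13c.png',cv2.resize(s['img'][100:250,310:460,::-1],None,fx=4,fy=4,interpolation=2))
```

```text
(22.75, array([0.421 , 0.261 , 0.1231]), np.float64(-6.06), array([ 0.0037,  0.0019, -1.    ]), array([0.46, 0.39, 1.89, 0.  , 0.86, 0.57]), 0.0683, array([ 1. ,  0.4, -0. ]))
brown side [0.50731483 0.55838963] [0.23262184 0.28292358]
red cup side [0.3980437  0.44759806] [0.23541141 0.28542378]
brown top [0.50338276 0.55506329] [0.23066184 0.28222817]
```

View pics/s13c.png

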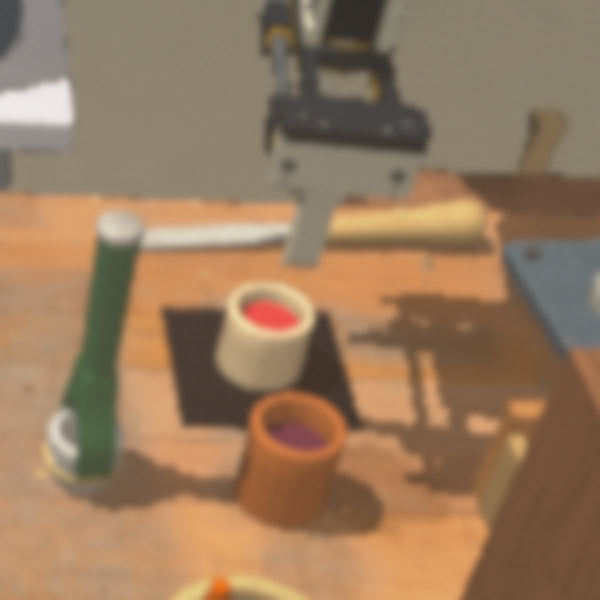

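Run:
```python
from h import *
P=np.vstack([cloud(load('top0'))[::1].reshape(-1,3),cloud(load('side0')).reshape(-1,3)])
k=(P[:,0]>.4)&(P[:,0]<.68)&(P[:,1]>.18)&(P[:,1]<.36)&(P[:,2]>.07)&(P[:,2]<.5); q=P[k]; print(len(q))
for r in q[np.argsort(q[:,1]+0*q[:,0])][:25]: print(r.round(3))
h,_,_=np.histogram2d(q[:,0],q[:,1],bins=[np.arange(.4,.69,.02),np.arange(.18,.37,.02)]); print(h.astype(int))
```

```text
3232
[0.641 0.324 0.127]
[0.638 0.324 0.211]
[0.639 0.324 0.179]
[0.64  0.324 0.103]
[0.638 0.324 0.206]
[0.636 0.324 0.074]
[0.654 0.324 0.189]
[0.64  0.324 0.206]
[0.647 0.324 0.179]
[0.636 0.325 0.102]
[0.649 0.325 0.18 ]
[0.64  0.325 0.086]
[0.646 0.325 0.08 ]
[0.638 0.325 0.169]
[0.642 0.325 0.155]
[0.643 0.325 0.165]
[0.649 0.325 0.206]
[0.642 0.325 0.14 ]
[0.646 0.325 0.16 ]
[0.637 0.325 0.118]
[0.637 0.325 0.107]
[0.643 0.325 0.124]
[0.638 0.325 0.154]
[0.639 0.325 0.149]
[0.636 0.325 0.129]
[[  0   0   0   0   0   0   0   0   0]
 [  0   0   0   0   0   0   0   0   0]
 [  0   0   0   0   0   0   0   0   0]
 [  0   0   0   0   0   0   0   0   0]
 [  0   0   0   0   0   0   0   0   0]
 [  0   0   0   0   0   0   0   0   0]
 [  0   0   0   0   0   0   0   0   0]
 [  0   0   0   0   0   0   0   0   0]
 [  0   0   0   0   0   0   0   0   0]
 [  0   0   0   0   0   0   0 152 125]
 [  0   0   0   0   0   0   0 255  34]
 [  0   0   0   0   0   0   0 399 202]
 [  0   0   0   0   0   0   0 804 218]
 [  0   0   0   0   0   0   0 822 221]]
```

>>> play_rows --commands '[0.2,-0.01,0,0,0,0,68,0.4,-0.02,0,0,0,0,68,0.6,-0.027,0,0,0,0,68,0.72,-0.027,0,0,0,0,68,0.735,-0.027,0,0,0,0,68,0.735,-0.027,0,0,0,0,68,0.735,-0.027,0,0,0,0,68]'

```text
clock: 23.43
tcp_pos: [0.5287, 0.2562, 0.1198]
orientation: [-1.124, 1.568, -2.801]
contact_force: [-0.9, -0.7, 0.1]
gripper_width: 0.0679
```

Run:
```python
from h import *
print(pose()); s=snap('side','s14')
cv2.imwrite('pics/s14c.png',cv2.resize(s['img'][100:250,310:460,::-1],None,fx=4,fy=4,interpolation=2))
```

```text
(23.4333, array([0.5287, 0.2562, 0.1198]), np.float64(-6.06), array([-0.0027, -0.001 , -1.    ]), array([0.37, 0.54, 1.64, 0.  , 0.96, 0.48]), 0.0679, array([-0.9, -0.7,  0.1]))
```

View pics/s14c.png

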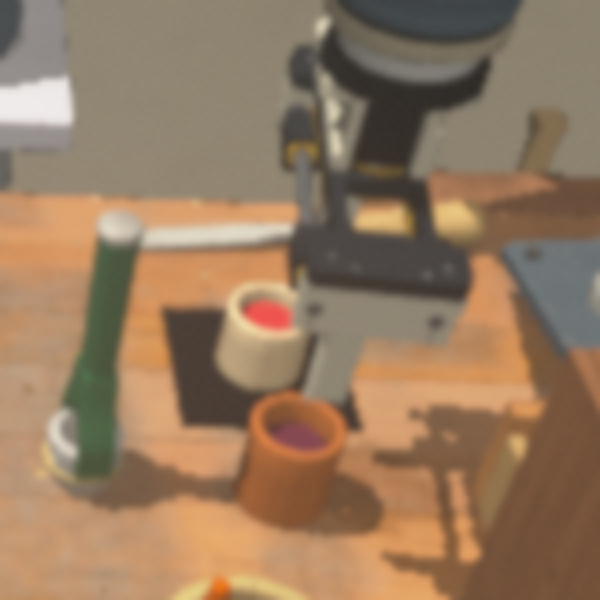

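>>> play_rows --commands '[0.01,0.004,-0.1,0,0,0,70,0.01,0.004,-0.25,0,0,0,70,0.01,0.004,-0.4,0,0,0,70,0.01,0.004,-0.54,0,0,0,70,0.01,0.004,-0.62,0,0,0,70,0.01,0.004,-0.655,0,0,0,70,0.01,0.004,-0.655,0,0,0,70,0.01,0.004,-0.655,0,0,0,70]'

```text
clock: 24.15
tcp_pos: [0.5319, 0.2573, 0.0237]
orientation: [2.046, 1.57, 0.37]
contact_force: [0.5, -0.1, 0.8]
gripper_width: 0.07
```

>>> play_rows --commands '[0,0,0,0,0,0,63,0,0,0,0,0,0,58,0,0,0,0,0,0,55,0,0,0,0,0,0,53,0,0,0,0,0,0,46,0,0,0,0,0,0,46,0,0,0,0,0,0,46]' --force 12

```text
clock: 24.73
tcp_pos: [0.5319, 0.2571, 0.0234]
orientation: [2.13, 1.57, 0.453]
contact_force: [-0.9, -0.5, 6.5]
gripper_width: 0.0521
```

Run:
```python
from h import *
print(pose()); s=snap('side','s15')
cv2.imwrite('pics/s15c.png',cv2.resize(s['img'][100:250,310:460,::-1],None,fx=4,fy=4,interpolation=2))
```

```text
(24.7333, array([0.5319, 0.2571, 0.0234]), np.float64(-6.06), array([ 3.e-04,  2.e-04, -1.e+00]), array([0.37, 0.69, 1.67, 0.  , 0.78, 0.48]), 0.0521, array([-0.9, -0.5,  6.5]))
```

View pics/s15c.png

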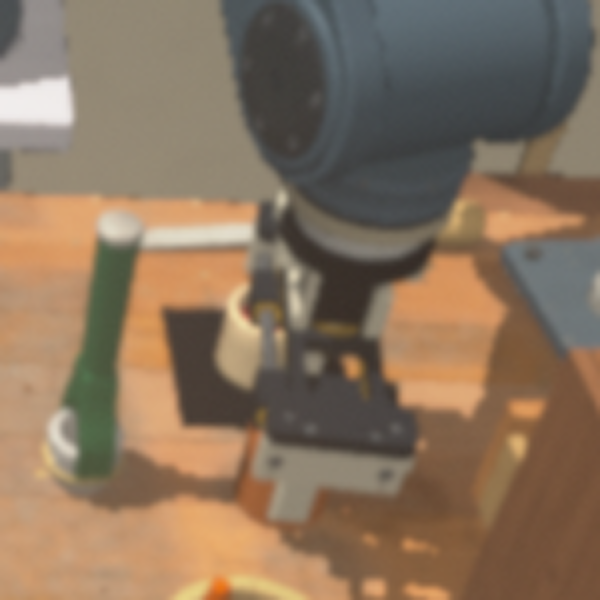

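>>> play_rows --commands '[0,0,0.04,0,0,0,46,0,0,0.12,0,0,0,46,0,0,0.22,0,0,0,46,0,0,0.35,0,0,0,46,0,0,0.5,0,0,0,46,0,0,0.65,0,0,0,46,0,0,0.8,0,0,0,46,0,0,0.93,0,0,0,46,0,0,1,0,0,0,46,0,0,1,0,0,0,46]'

```text
clock: 25.62
tcp_pos: [0.5327, 0.2574, 0.1758]
orientation: [2.043, 1.566, 0.366]
contact_force: [1.0, -0.6, 0.2]
gripper_width: 0.0524
```

>>> play_rows --commands '[-0.06,0,0.08,0,0,0,46,-0.16,-0.02,0.16,0,0,0,46,-0.3,-0.06,0.24,0,0,0,46,-0.44,-0.12,0.3,0,0,0,46,-0.56,-0.22,0.33,0,0,0,46,-0.66,-0.36,0.33,0,0,0,46,-0.7,-0.54,0.33,0,0,0,46,-0.7,-0.72,0.33,0,0,0,46,-0.7,-0.88,0.33,0,0,0,46,-0.7,-1,0.33,0,0,0,46]'

```text
clock: 26.45
tcp_pos: [0.426, 0.1054, 0.2216]
orientation: [-1.189, 1.569, -2.865]
contact_force: [-0.4, -0.4, -0.8]
gripper_width: 0.0521
```

>>> play_rows --commands '[0.02,-0.14,0,0,0,0,46,0.06,-0.28,0,0,0,0,46,0.12,-0.42,0,0,0,0,46,0.2,-0.54,0,0,0,0,46,0.32,-0.62,0,0,0,0,46,0.46,-0.64,0,0,0,0,46,0.62,-0.64,0,0,0,0,46,0.78,-0.64,0,0,0,0,46,0.92,-0.64,0,0,0,0,46,1,-0.64,0,0,0,0,46]'

```text
clock: 27.28
tcp_pos: [0.578, 0.0109, 0.221]
orientation: [-1.544, 1.569, 3.062]
contact_force: [-0.8, -0.1, -1.4]
gripper_width: 0.052
```

Run:
```python
from h import *
print(pose()); s=snap('side','s16')
cv2.imwrite('pics/s16c.png',cv2.resize(s['img'][50:300,150:430,::-1],None,fx=2,fy=2))
```

```text
(27.2833, array([0.578 , 0.0109, 0.221 ]), np.float64(-6.07), array([-1.4e-03,  1.0e-04, -1.0e+00]), array([-0.06,  0.41,  1.58,  0.  ,  1.15,  0.04]), 0.052, array([-0.8, -0.1, -1.4]))
```

View pics/s16c.png

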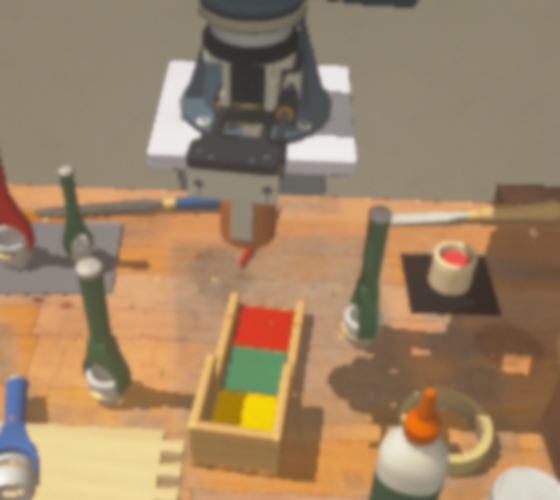

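>>> play_rows --commands '[0.1,0.01,0,0,0,0,46,0.24,0.02,0,0,0,0,46,0.38,0.023,0,0,0,0,46,0.455,0.023,0,0,0,0,46,0.457,0.023,-0.08,0,0,0,46,0.457,0.023,-0.22,0,0,0,46,0.457,0.023,-0.38,0,0,0,46,0.457,0.023,-0.54,0,0,0,46,0.457,0.023,-0.68,0,0,0,46,0.457,0.023,-0.74,0,0,0,46,0.457,0.023,-0.74,0,0,0,46]'

```text
clock: 28.25
tcp_pos: [0.643, 0.0145, 0.1084]
orientation: [-1.512, 1.566, 3.094]
contact_force: [-0.4, -0.0, -0.4]
gripper_width: 0.0519
```

Run:
```python
from h import *
print(pose()); s=snap('side','s17')
cv2.imwrite('pics/s17c.png',cv2.resize(s['img'][130:300,190:360,::-1],None,fx=3.5,fy=3.5,interpolation=2))
```

```text
(28.25, array([0.643 , 0.0145, 0.1084]), np.float64(-6.06), array([-5.2e-03,  2.0e-04, -1.0e+00]), array([-0.05,  0.65,  1.49, -0.  ,  1.01,  0.06]), 0.0519, array([-0.4, -0. , -0.4]))
```

View pics/s17c.png

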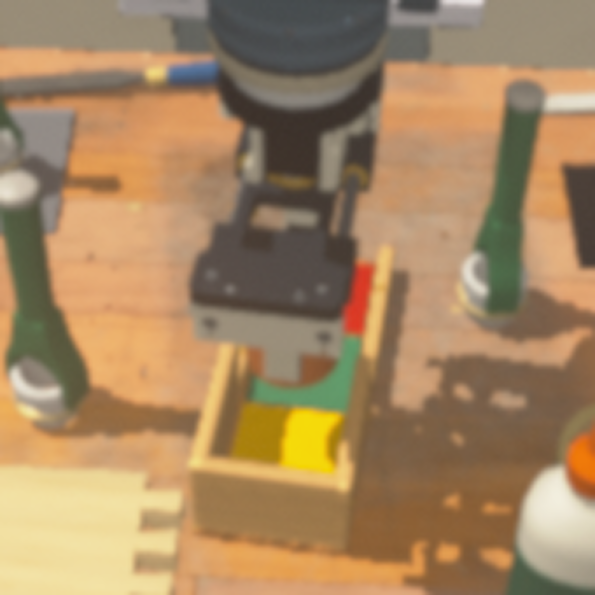

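>>> play_rows --commands '[0,0,0,0,0,0,46,0,0,-0.08,0,0,0,46,0,0,-0.18,0,0,0,46,0,0,-0.28,0,0,0,46,0,0,-0.36,0,0,0,46,0,0,-0.4,0,0,0,46,0,0,-0.4,0,0,0,46,0,0,-0.4,0,0,0,46]'

```text
clock: 28.97
tcp_pos: [0.6455, 0.0144, 0.0517]
orientation: [1.63, 1.57, -0.047]
contact_force: [0.7, 0.7, 1.0]
gripper_width: 0.0523
```

>>> play_rows --commands '[0.005,0,-0.03,0,0,0,46,0.007,0,-0.06,0,0,0,46,0.007,0,-0.09,0,0,0,46,0.007,0,-0.105,0,0,0,46,0.007,0,-0.115,0,0,0,46,0.007,0,-0.115,0,0,0,46,0.007,0,-0.115,0,0,0,46]'

```text
clock: 29.55
tcp_pos: [0.6464, 0.0144, 0.0342]
orientation: [-1.511, 1.571, 3.095]
contact_force: [-0.7, -0.6, 0.0]
gripper_width: 0.0524
```

>>> play_rows --commands '[0,0,-0.006,0,0,0,46,0,0,-0.012,0,0,0,46,0,0,-0.012,0,0,0,46]'

```text
clock: 29.8
tcp_pos: [0.6465, 0.0145, 0.0324]
orientation: [1.643, 1.571, -0.034]
contact_force: [0.8, 0.1, -0.4]
gripper_width: 0.0523
```

>>> play_rows --commands '[0,0,-0.005,0,0,0,46,0,0,-0.005,0,0,0,46]'

```text
clock: 29.97
tcp_pos: [0.6464, 0.0145, 0.0323]
orientation: [1.574, 1.571, -0.103]
contact_force: [-3.1, -0.7, 6.8]
gripper_width: 0.052
```

>>> play_rows --commands '[0,0,0.002,0,0,0,54,0,0,0.002,0,0,0,57,0,0,0.002,0,0,0,60,0,0,0.002,0,0,0,63,0,0,0.002,0,0,0,63,0,0,0.1,0,0,0,63,0,0,0.25,0,0,0,63,0,0,0.45,0,0,0,63,0,0,0.65,0,0,0,63,0,0,0.85,0,0,0,63,0,0,1,0,0,0,63,0,0,1,0,0,0,63]'

```text
clock: 30.97
tcp_pos: [0.6484, 0.0144, 0.1882]
orientation: [1.625, 1.562, -0.052]
contact_force: [-0.4, -0.4, 0.2]
gripper_width: 0.0629
```

>>> play_rows --commands '[-0.2,-0.05,0.05,0,0,0,60,-0.4,-0.12,0.15,0,0,0,55,-0.6,-0.2,0.2,0,0,0,50,-0.8,-0.35,0.2,0,0,0,45,-1,-0.5,0.2,0,0,0,45,-1,-0.7,0.2,0,0,0,45,-1,-0.8,0.2,0,0,0,45]'

```text
clock: 31.55
tcp_pos: [0.4949, -0.1075, 0.2123]
orientation: [0.646, 1.57, -1.031]
contact_force: [0.2, 0.6, 0.4]
gripper_width: 0.0451
```

Run:
```python
from h import *
print(pose()); d=snap('top','t18'); s=snap('side','s18')
P=cloud(d); z=P[...,2]
t=np.array([.9944,-.1055]); n=np.array([.1055,.9944])
for nm,c,h in(('brown',(.6466,.0144),.066),('redcup',(.42,.26),.047)):
    q=P[(abs(P[...,0]-c[0])<.04)&(abs(P[...,1]-c[1])<.033)&(abs(z-h)<.006)]; 
    print(nm,len(q),cv2.minEnclosingCircle(q[:,:2].astype(np.float32)),np.median(q,0))
for c,h in(((.405,-.294),.2),((.4,-.21),.135)):
    q=P[(abs(P[...,0]-c[0])<.03)&(abs(P[...,1]-c[1])<.03)&(abs(z-h)<.01)]; print(len(q),q.mean(0) if len(q) else 0,cv2.minEnclosingCircle(q[:,:2].astype(np.float32)) if len(q) else 0)
cv2.imwrite('pics/t18c.png',np.hstack([cv2.resize(d['img'][115:315,130:430,::-1],(600,400),interpolation=2)]))
```

```text
(31.55, array([ 0.4949, -0.1075,  0.2123]), np.float64(-6.1), array([ 3.e-04, -6.e-04, -1.e+00]), array([-0.31,  0.29,  1.78, -0.  ,  1.07, -0.2 ]), 0.0451, array([0.2, 0.6, 0.4]))
brown 219 ((0.6545649766921997, 0.022089488804340363), 0.03882330283522606) [0.64863704 0.01873876 0.0658891 ]
redcup 219 ((0.4182972311973572, 0.25908520817756653), 0.026522360742092133) [0.41845911 0.26048297 0.04744999]
0 0 0
0 0 0
```

View pics/t18c.png

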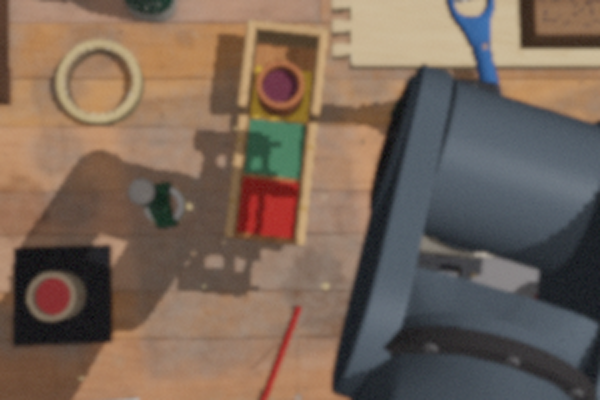

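Run:
```python
from h import *
d=load('t18');P=cloud(d); z=P[...,2]; t=np.array([.9944,-.1055]); n=np.array([.1055,.9944])
a=P[...,:2]@t-.6415; b=P[...,:2]@n-.0825
k=(abs(a)<.034)&(abs(b)<.031)&(abs(z-.066)<.006); k=cv2.medianBlur(k.astype(np.uint8),3)>0; q=np.c_[a[k],b[k]].astype(np.float32); print(len(q),cv2.minEnclosingCircle(q),q.min(0),q.max(0))
# empty pads
hsv=cv2.cvtColor(d['img'],cv2.COLOR_RGB2HSV).astype(int); H,S,V=[hsv[...,i] for i in range(3)]
for nm,mk in dict(green=(H>55)&(H<90)&(S>60),red=((H<6)|(H>174))&(S>150)).items():
    m=np.zeros(H.shape,np.uint8); m[165:240,240:295]=mk[165:240,240:295]
    cn=max(cv2.findContours(m,0,2)[0],key=cv2.contourArea); W=np.array([ray(d,*p[0],.009)[:2] for p in cn],np.float32); r=cv2.minAreaRect(W); print(nm,r,(np.array(r[0])@t-.6415).round(4),(np.array(r[0])@n-.0825).round(4))
```

```text
197 ((-0.09045391529798508, -0.011741197668015957), 0.11391209810972214) [-0.20389664 -0.02635457] [0.02322453 0.02587103]
green ((0.5836077332496643, 0.0213619414716959), (0.06127884238958359, 0.059840235859155655), 84.49087524414062) -0.0634 0.0003
red ((0.515610933303833, 0.029610875993967056), (0.06400475651025772, 0.06281024217605591), 82.9813003540039) -0.1319 0.0013
```

Run:
```python
from h import *
t=np.array([.9944,-.1055]); n=np.array([.1055,.9944])
for nm in('t18','s18'):
    d=load(nm);P=cloud(d); z=P[...,2]
    a=P[...,:2]@t-.6415; b=P[...,:2]@n-.0825
    k=(abs(a)<.034)&(abs(b)<.029)&(abs(z-.066)<.005); print(nm,k.sum(),np.percentile(a[k],[0,2,5,95,98,100]).round(4),np.percentile(b[k],[0,2,98,100]).round(4))
s=load('s18'); cv2.imwrite('pics/s18c.png',cv2.resize(s['img'][50:300,100:420,::-1],None,fx=2.4,fy=2.4,interpolation=2))
```

```text
t18 197 [-0.0279 -0.0266 -0.0261  0.021   0.0222  0.0232] [-0.0264 -0.0255  0.0244  0.0259]
s18 259 [-0.024  -0.023  -0.0213  0.0258  0.0263  0.0277] [-0.0245 -0.0233  0.026   0.0273]
```

View pics/s18c.png

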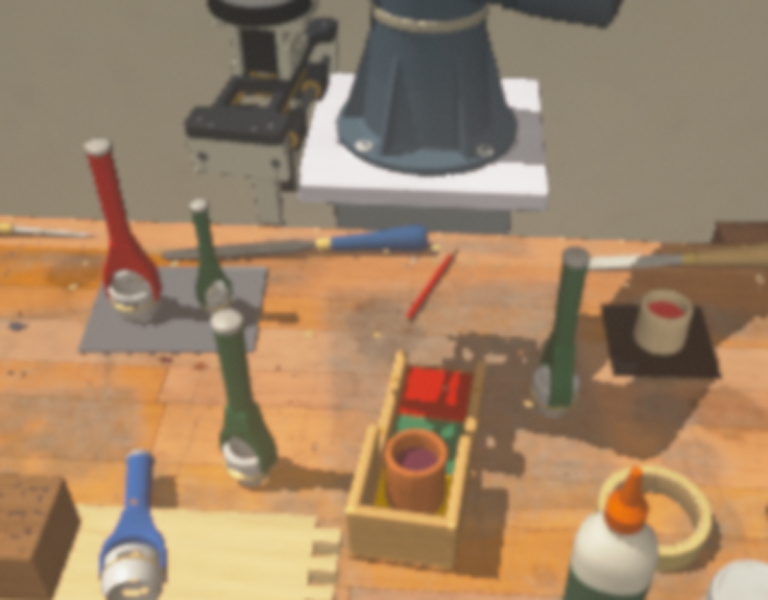

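>>> play_rows --commands '[-0.2,-0.2,0,0,0,0,40,-0.4,-0.42,0,0,0,0,40,-0.58,-0.62,0,0,0,0,40,-0.633,-0.685,0,0,0,0,40,-0.633,-0.685,-0.1,0,0,0,40,-0.633,-0.685,-0.2,0,0,0,40,-0.633,-0.685,-0.3,0,0,0,40,-0.633,-0.685,-0.3,0,0,0,40,-0.633,-0.685,-0.3,0,0,0,40]'

```text
clock: 32.4
tcp_pos: [0.4014, -0.2076, 0.1666]
orientation: [-2.129, 1.569, 2.478]
contact_force: [-0.3, 0.6, 0.0]
gripper_width: 0.0404
```

>>> play_rows --commands '[-0.006,-0.014,-0.05,0,0,0,40,-0.006,-0.014,-0.15,0,0,0,40,-0.006,-0.014,-0.27,0,0,0,40,-0.006,-0.014,-0.38,0,0,0,40,-0.006,-0.014,-0.45,0,0,0,40,-0.006,-0.014,-0.465,0,0,0,40,-0.006,-0.014,-0.465,0,0,0,40,-0.006,-0.014,-0.465,0,0,0,40]'

```text
clock: 33.07
tcp_pos: [0.4009, -0.2106, 0.0976]
orientation: [1.083, 1.57, -0.593]
contact_force: [-1.1, 0.1, -0.3]
gripper_width: 0.0398
```

>>> play_rows --commands '[0,0,0,0,0,0,30,0,0,0,0,0,0,24,0,0,0,0,0,0,20,0,0,0,0,0,0,8,0,0,0,0,0,0,8,0,0,0,0,0,0,8]' --force 35

```text
clock: 33.57
tcp_pos: [0.4005, -0.2105, 0.0972]
orientation: [0.155, 1.571, -1.522]
contact_force: [-2.0, -0.4, 6.6]
gripper_width: 0.017
```

>>> play_rows --commands '[0,0,0.05,0,0,0,8,0,0,0.12,0,0,0,8,0,0,0.22,0,0,0,8,0,0,0.34,0,0,0,8,0,0,0.46,0,0,0,8,0,0,0.58,0,0,0,8,0,0,0.66,0,0,0,8,0,0,0.67,0,0,0,8]'

```text
clock: 34.23
tcp_pos: [0.4013, -0.2108, 0.1996]
orientation: [1.119, 1.567, -0.558]
contact_force: [0.2, -0.2, -0.8]
gripper_width: 0.0168
```

Run:
```python
from h import *
print(pose()); s=snap('side','s19')
cv2.imwrite('pics/s19c.png',cv2.resize(s['img'][50:250,80:300,::-1],None,fx=3,fy=3,interpolation=2))
```

```text
(34.2333, array([ 0.4013, -0.2108,  0.1996]), np.float64(-6.06), array([ 0.003 , -0.0019, -1.    ]), array([-0.59,  0.21,  1.92,  0.  ,  1.01, -0.48]), 0.0168, array([ 0.2, -0.2, -0.8]))
```

View pics/s19c.png

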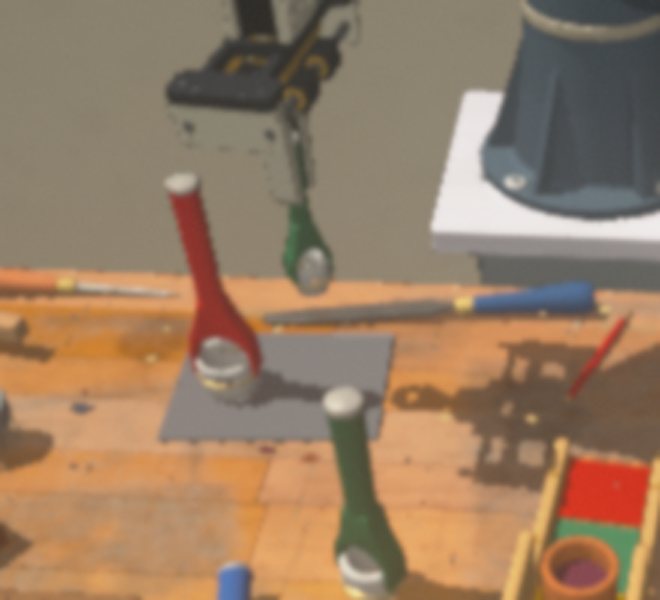

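>>> play_rows --commands '[0.05,0.06,0,0,0,0,8,0.14,0.18,0,0,0,0,8,0.26,0.33,0,0,0,0,8,0.38,0.48,0,0,0,0,8,0.5,0.63,0,0,0,0,8,0.607,0.773,0,0,0,0,8]'

```text
clock: 34.78
tcp_pos: [0.492, -0.093, 0.1964]
orientation: [-1.813, 1.569, 2.793]
contact_force: [0.2, 0.4, -2.5]
gripper_width: 0.0167
```

>>> play_rows --commands '[0.12,0.15,0,0,0,0,8,0.24,0.3,0,0,0,0,8,0.36,0.45,0,0,0,0,8,0.48,0.6,0,0,0,0,8,0.57,0.71,0,0,0,0,8,0.607,0.773,0,0,0,0,8,0.607,0.773,0,0,0,0,8,0.607,0.773,0,0,0,0,8]'

```text
clock: 35.45
tcp_pos: [0.5819, 0.0213, 0.1965]
orientation: [-1.345, 1.569, -3.021]
contact_force: [-0.3, 0.0, -1.2]
gripper_width: 0.0166
```

Run:
```python
from h import *
print(pose()); s=snap('side','s20')
cv2.imwrite('pics/s20c.png',cv2.resize(s['img'][130:300,190:360,::-1],None,fx=3.5,fy=3.5,interpolation=2))
```

```text
(35.45, array([0.5819, 0.0213, 0.1965]), np.float64(-6.02), array([-1.6e-03, -2.0e-04, -1.0e+00]), array([-0.04,  0.44,  1.6 , -0.  ,  1.11,  0.06]), 0.0166, array([-0.3,  0. , -1.2]))
```

View pics/s20c.png

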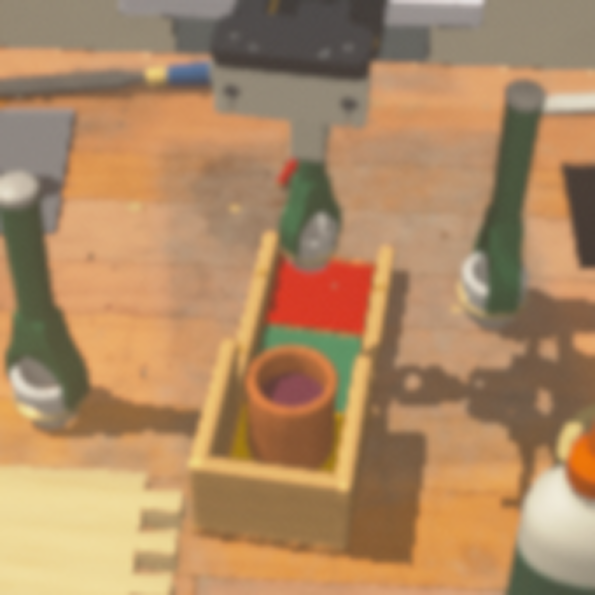

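>>> play_rows --commands '[0.008,0,-0.06,0,0,0,8,0.008,0,-0.15,0,0,0,8,0.008,0,-0.25,0,0,0,8,0.008,0,-0.35,0,0,0,8,0.008,0,-0.45,0,0,0,8,0.008,0,-0.53,0,0,0,8,0.008,0,-0.58,0,0,0,8,0.008,0,-0.6,0,0,0,8,0.008,0,-0.61,0,0,0,8,0.008,0,-0.61,0,0,0,8,0.008,0,-0.61,0,0,0,8]'

```text
clock: 36.42
tcp_pos: [0.5842, 0.0215, 0.1065]
orientation: [1.619, 1.57, -0.057]
contact_force: [-0.3, 0.5, -2.1]
gripper_width: 0.0168
```

>>> play_rows --commands '[-0.004,0,-0.01,0,0,0,8,-0.006,0,-0.018,0,0,0,8,-0.006,0,-0.023,0,0,0,8,-0.006,0,-0.028,0,0,0,8,-0.006,0,-0.028,0,0,0,8]'

```text
clock: 36.83
tcp_pos: [0.5831, 0.0216, 0.1022]
orientation: [1.689, 1.57, 0.012]
contact_force: [-1.1, 0.3, 3.9]
gripper_width: 0.0166
```

>>> play_rows --commands '[0,0,0,0,0,0,20,0,0,0,0,0,0,25,0,0,0,0,0,0,35,0,0,0,0,0,0,40,0,0,0.1,0,0,0,40,0,0,0.25,0,0,0,40,0,0,0.45,0,0,0,40,0,0,0.65,0,0,0,45,0,0,0.85,0,0,0,45,0,0,0.95,0,0,0,45,0,0,0.95,0,0,0,45]'

```text
clock: 37.75
tcp_pos: [0.5843, 0.0215, 0.2479]
orientation: [1.636, 1.565, -0.041]
contact_force: [0.4, 0.6, 1.1]
gripper_width: 0.045
```

Run:
```python
from h import *
print(pose()); s=snap('side','s21')
cv2.imwrite('pics/s21c.png',cv2.resize(s['img'][130:300,190:360,::-1],None,fx=3.5,fy=3.5,interpolation=2))
```

```text
(37.75, array([0.5843, 0.0215, 0.2479]), np.float64(-6.06), array([ 6.e-03, -2.e-04, -1.e+00]), array([-0.04,  0.39,  1.54,  0.  ,  1.21,  0.06]), 0.045, array([0.4, 0.6, 1.1]))
```

View pics/s21c.png

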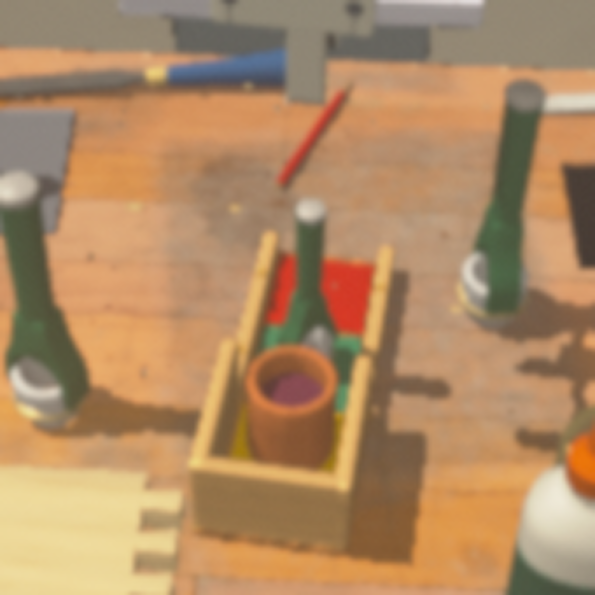

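>>> play_rows --commands '[-0.15,-0.25,0,0,0,0,45,-0.3,-0.5,0,0,0,0,45,-0.45,-0.75,0,0,0,0,45,-0.59,-1,0,0,0,0,45]'

```text
clock: 38.13
tcp_pos: [0.4962, -0.1228, 0.2425]
orientation: [-1.772, 1.568, 2.836]
contact_force: [1.4, -0.7, 0.0]
gripper_width: 0.0448
```

>>> play_rows --commands '[-0.15,-0.25,0,0,0,0,45,-0.3,-0.5,0,0,0,0,45,-0.45,-0.75,0,0,0,0,45,-0.59,-1,0,0,0,0,45,-0.59,-1,0,0,0,0,45,-0.59,-1,0,0,0,0,45]'

```text
clock: 38.63
tcp_pos: [0.4081, -0.2734, 0.2428]
orientation: [-2.075, 1.569, 2.528]
contact_force: [0.1, 0.8, -0.6]
gripper_width: 0.045
```

Run:
```python
from h import *
print(pose()); s=snap('side','s22');d=snap('top','t22')
t=np.array([.9944,-.1055]); n=np.array([.1055,.9944])
P=cloud(d); z=P[...,2]
q=P[(abs(P[...,0]-.583)<.03)&(abs(P[...,1]-.0212)<.03)&(z>.128)&(z<.152)]; print(len(q),cv2.minEnclosingCircle(q[:,:2].astype(np.float32)))
P=cloud(s); z=P[...,2]; q=P[(abs(P[...,0]-.405)<.04)&(abs(P[...,1]+.293)<.04)&(z>.195)&(z<.21)]; print(len(q),cv2.minEnclosingCircle(q[:,:2].astype(np.float32)))
cv2.imwrite('pics/s22c.png',cv2.resize(s['img'][50:250,80:300,::-1],None,fx=3,fy=3,interpolation=2))
```

```text
(38.6333, array([ 0.4081, -0.2734,  0.2428]), np.float64(-6.27), array([-0.0018,  0.0013, -1.    ]), array([-0.68,  0.23,  1.78, -0.  ,  1.14, -0.58]), 0.045, array([ 0.1,  0.8, -0.6]))
68 ((0.5813478231430054, 0.02160206064581871), 0.009330358356237411)
86 ((0.4067886769771576, -0.2915308177471161), 0.012971175834536552)
```

View pics/s22c.png

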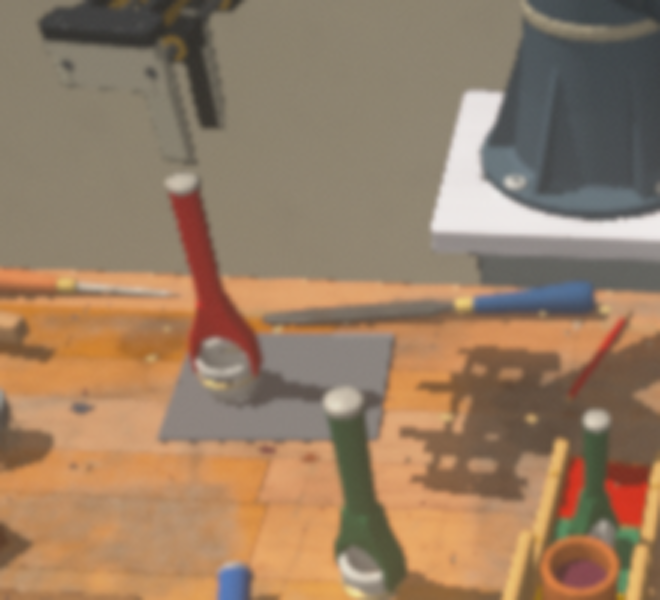

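>>> play_rows --commands '[-0.012,-0.07,0,0,0,0,45,-0.012,-0.13,0,0,0,0,45,-0.012,-0.13,-0.06,0,0,0,45,-0.012,-0.13,-0.16,0,0,0,45,-0.012,-0.13,-0.28,0,0,0,45,-0.012,-0.13,-0.4,0,0,0,45,-0.012,-0.13,-0.5,0,0,0,45,-0.012,-0.13,-0.54,0,0,0,45,-0.012,-0.13,-0.54,0,0,0,45,-0.012,-0.13,-0.54,0,0,0,45]'

```text
clock: 39.57
tcp_pos: [0.408, -0.2914, 0.1633]
orientation: [-2.435, 1.571, 2.172]
contact_force: [0.2, 0.1, 0.6]
gripper_width: 0.0449
```

>>> play_rows --commands '[0,0,0,0,0,0,35,0,0,0,0,0,0,28,0,0,0,0,0,0,25,0,0,0,0,0,0,10,0,0,0,0,0,0,10,0,0,0,0,0,0,10]' --force 40

```text
clock: 40.07
tcp_pos: [0.4077, -0.2916, 0.1636]
orientation: [0.209, 1.57, -1.468]
contact_force: [-3.3, 0.3, 5.9]
gripper_width: 0.0225
```

>>> play_rows --commands '[0,0,0.05,0,0,0,10,0,0,0.12,0,0,0,10,0,0,0.2,0,0,0,10,0,0,0.3,0,0,0,10,0,0,0.4,0,0,0,10,0,0,0.48,0,0,0,10,0,0,0.53,0,0,0,10,0,0,0.53,0,0,0,10]'

```text
clock: 40.73
tcp_pos: [0.4083, -0.2918, 0.2444]
orientation: [1.004, 1.568, -0.673]
contact_force: [-0.2, -0.1, -5.5]
gripper_width: 0.022
```

Run:
```python
from h import *
print(pose()); s=snap('side','s23')
cv2.imwrite('pics/s23c.png',cv2.resize(s['img'][50:250,80:300,::-1],None,fx=3,fy=3,interpolation=2))
```

```text
(40.7333, array([ 0.4083, -0.2918,  0.2444]), np.float64(-6.06), array([ 0.0021, -0.0017, -1.    ]), array([-0.71,  0.24,  1.75,  0.  ,  1.14, -0.61]), 0.022, array([-0.2, -0.1, -5.5]))
```

View pics/s23c.png

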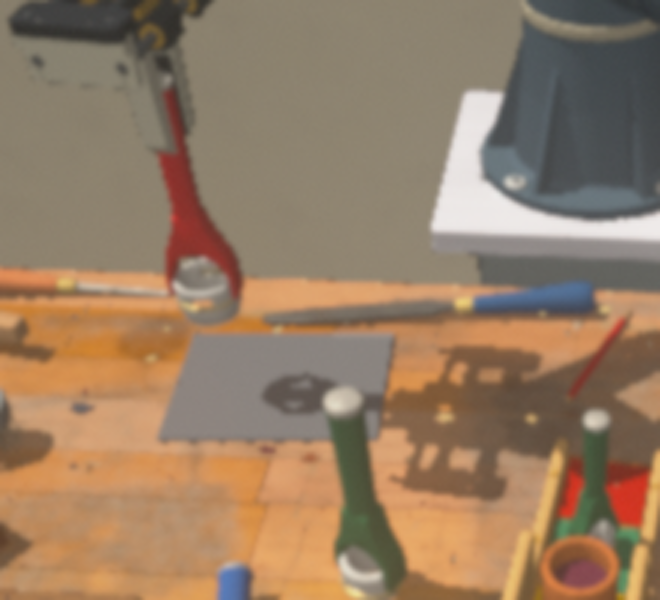

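>>> play_rows --commands '[0.02,0.06,0,0,0,0,10,0.06,0.18,0,0,0,0,10,0.12,0.34,0,0,0,0,10,0.18,0.5,0,0,0,0,10,0.24,0.68,0,0,0,0,10,0.3,0.84,0,0,0,0,10,0.35,1,0,0,0,0,10]'

```text
clock: 41.37
tcp_pos: [0.4603, -0.1394, 0.2418]
orientation: [-2.011, 1.569, 2.595]
contact_force: [-0.5, 0.2, -5.0]
gripper_width: 0.0224
```

>>> play_rows --commands '[0.06,0.16,0,0,0,0,10,0.12,0.32,0,0,0,0,10,0.18,0.5,0,0,0,0,10,0.24,0.68,0,0,0,0,10,0.3,0.84,0,0,0,0,10,0.34,0.95,0,0,0,0,10,0.35,1,0,0,0,0,10,0.35,1,0,0,0,0,10]'

```text
clock: 42.03
tcp_pos: [0.5124, 0.0101, 0.2418]
orientation: [-1.756, 1.569, 2.852]
contact_force: [-0.5, -0.9, -4.8]
gripper_width: 0.0221
```

>>> play_rows --commands '[0.01,0.06,0,0,0,0,10,0.018,0.12,0,0,0,0,10,0.018,0.132,-0.06,0,0,0,10,0.018,0.132,-0.14,0,0,0,10,0.018,0.132,-0.22,0,0,0,10,0.018,0.132,-0.28,0,0,0,10,0.018,0.132,-0.3,0,0,0,10,0.018,0.132,-0.3,0,0,0,10]'

```text
clock: 42.7
tcp_pos: [0.5151, 0.0281, 0.1968]
orientation: [-1.482, 1.569, 3.125]
contact_force: [0.9, 0.4, -4.2]
gripper_width: 0.0224
```

Run:
```python
from h import *
print(pose()); s=snap('side','s24')
cv2.imwrite('pics/s24c.png',cv2.resize(s['img'][130:300,190:360,::-1],None,fx=3.5,fy=3.5,interpolation=2))
```

```text
(42.7, array([0.5151, 0.0281, 0.1968]), np.float64(-6.08), array([-0.0016,  0.    , -1.    ]), array([-0.04,  0.32,  1.77, -0.  ,  1.05,  0.07]), 0.0224, array([ 0.9,  0.4, -4.2]))
```

View pics/s24c.png

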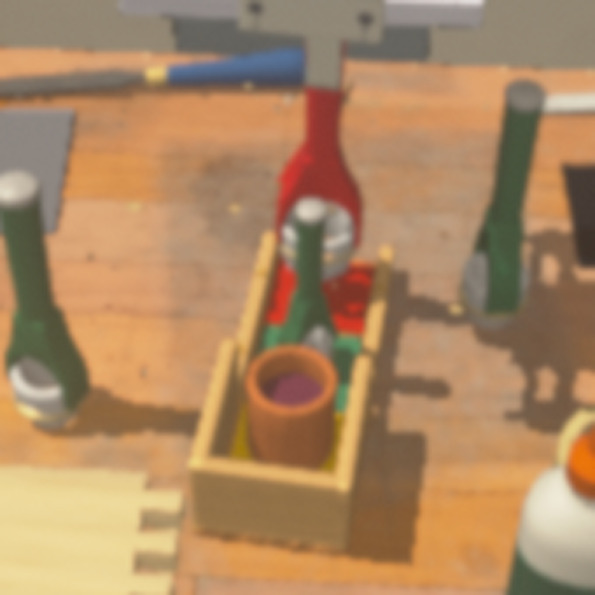

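>>> play_rows --commands '[0,0.012,-0.03,0,0,0,10,0,0.012,-0.07,0,0,0,10,0,0.012,-0.11,0,0,0,10,0,0.012,-0.14,0,0,0,10,0,0.012,-0.155,0,0,0,10,0,0.012,-0.165,0,0,0,10,0,0.012,-0.165,0,0,0,10,0,0.012,-0.165,0,0,0,10]'

```text
clock: 43.42
tcp_pos: [0.5156, 0.0301, 0.173]
orientation: [1.647, 1.571, -0.03]
contact_force: [0.6, -0.2, -5.2]
gripper_width: 0.0226
```

>>> play_rows --commands '[0,0,-0.01,0,0,0,10,0,0,-0.018,0,0,0,10,0,0,-0.024,0,0,0,10,0,0,-0.028,0,0,0,10,0,0,-0.028,0,0,0,10]'

```text
clock: 43.83
tcp_pos: [0.5155, 0.0301, 0.1687]
orientation: [1.55, 1.571, -0.126]
contact_force: [-0.5, -0.2, -5.8]
gripper_width: 0.0223
```

>>> play_rows --commands '[0,0,-0.005,0,0,0,10,0,0,-0.008,0,0,0,10,0,0,-0.008,0,0,0,10]'

```text
clock: 44.08
tcp_pos: [0.516, 0.0302, 0.1686]
orientation: [1.681, 1.569, 0.004]
contact_force: [-2.0, -0.0, 6.0]
gripper_width: 0.0226
```

Contact. Release and rise, then move clear.

>>> play_rows --commands '[0,0,0.002,0,0,0,26,0,0,0.002,0,0,0,30,0,0,0.002,0,0,0,40,0,0,0.002,0,0,0,50,0,0,0.1,0,0,0,50,0,0,0.25,0,0,0,50,0,0,0.45,0,0,0,50,0,0,0.6,0,0,0,50,0,0,0.7,0,0,0,50,0,0,0.7,0,0,0,50]'

```text
clock: 44.92
tcp_pos: [0.5168, 0.0301, 0.2756]
orientation: [1.651, 1.565, -0.026]
contact_force: [0.1, -0.4, 0.3]
gripper_width: 0.0496
```

>>> play_rows --commands '[-0.15,-0.25,0,0,0,0,50,-0.3,-0.5,0,0,0,0,50,-0.45,-0.75,0,0,0,0,50,-0.6,-1,0,0,0,0,50]'

```text
clock: 45.25
tcp_pos: [0.4282, -0.1137, 0.2715]
orientation: [-1.784, 1.57, 2.823]
contact_force: [0.6, -0.8, 0.4]
gripper_width: 0.0498
```

>>> play_rows --commands '[-0.15,-0.25,0,0,0,0,50,-0.3,-0.5,0,0,0,0,50,-0.45,-0.75,0,0,0,0,50,-0.5,-1,0,0,0,0,50,-0.5,-1,0,0,0,0,50,-0.5,-1,0,0,0,0,50]'

```text
clock: 45.75
tcp_pos: [0.3538, -0.2642, 0.2715]
orientation: [-2.196, 1.569, 2.406]
contact_force: [0.3, 0.4, -0.2]
gripper_width: 0.0502
```

Run:
```python
from h import *
print(pose()); s=snap('side','s25');d=snap('top','t25')
t=np.array([.9944,-.1055]); n=np.array([.1055,.9944])
for nm,D in(('top',d),('side',s)):
    P=cloud(D); z=P[...,2]
    for o,c,h in(('green',(.583,.0212),.140),('red',(.5155,.0287),.205),('redcup',(.42,.26),.048),('brown',(.6466,.0144),.066)):
        q=P[(np.hypot(P[...,0]-c[0],P[...,1]-c[1])<.031)&(abs(z-h)<.008)][:,:2].astype(np.float32); e,r=cv2.minEnclosingCircle(q); e=np.array(e); print(nm,o,len(q),e.round(4),round(r,4),(e@t-.6415).round(4),(e@n-.0825).round(4))
cv2.imwrite('pics/25c.png',np.hstack([cv2.resize(d['img'][115:315,130:330,::-1],(400,400),interpolation=2),cv2.resize(s['img'][130:300,230:400,::-1],(400,400),interpolation=2)]))
```

```text
(45.75, array([ 0.3538, -0.2642,  0.2715]), np.float64(-6.28), array([-1.e-03,  9.e-04, -1.e+00]), array([-0.75,  0.1 ,  1.86, -0.  ,  1.19, -0.64]), 0.0502, array([ 0.3,  0.4, -0.2]))
top green 66 [0.5815 0.0216] 0.0094 -0.0656 0.0003
top red 154 [0.5134 0.0277] 0.013 -0.1339 -0.0008
top redcup 228 [0.4186 0.2591] 0.0266 -0.2526 0.2193
top brown 205 [0.6449 0.0141] 0.0266 -0.0017 -0.0005
side green 75 [0.5841 0.0228] 0.0094 -0.0631 0.0018
side red 116 [0.5157 0.0283] 0.013 -0.1317 0.0001
side redcup 224 [0.4226 0.2596] 0.0274 -0.2487 0.2203
side brown 306 [0.6477 0.0162] 0.0273 0.0008 0.002
```

View pics/25c.png

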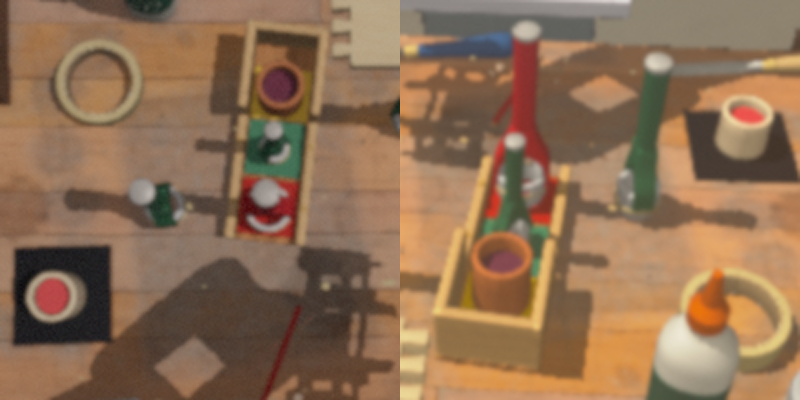

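All four pieces stand upright within about 2 mm of their targets: the green punch on green, the red punch on red, the brown cup on yellow and the pale cup mid black mat. I'm handing in.

Run:
```python
from plant import workorder
print(workorder.close_job())
```

```text
the job is handed in; nothing more can be done
None
```

The job is done as asked and handed in at about 46 s of the 136 s allowed. I moved both punches to the grey mat, put the pale cup with the red lining on the black mat and the brown cup on the yellow pad, then stood the green and red punches back on their own pads.

**Final check:** in both cameras everything stood upright. Each piece came out within about 3 mm of its target:

| Piece | Target | Top camera, off target | Side camera, off target |
|---|---|---|---|
| Green punch | middle of green pad | about 2 mm | about 2 mm |
| Red punch | middle of red pad | about 2 mm | under 1 mm |
| Brown cup | middle of yellow pad | about 2 mm | about 2 mm |
| Pale cup | middle of black mat | about 2 mm | about 3 mm |

**Disagreement:** the two cameras differed by 2–4 mm in x, with the side camera reading further out. That is roughly what the 2 mm calibration allows, so I took positions mainly from the top view.

**Other checks:** wrist forces read at the end of each move stayed below about 8 N, and every piece was still standing after release. The gripper was open and clear of everything at the end.

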